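# Lever open the isolator cover and reset the switch

### The job

The laser's isolator has tripped. Pick up the flat pry blade, work its tip into the notch under the free edge of the isolator box's cover and lever the cover up with the blade, keeping your fingers off the cover until it gapes by a few centimetres; then swing it back well past upright, throw the paddle switch inside fully over towards the hinge, and finish with the pry blade lying on the bench, set down and not dropped. Do not move the cleaner bottle, tape roll, offcuts or mug.

Things in the scene. Friction and masses are not known exactly. Their poses are not given: they have to be found in the camera images.
- isolator: Grey painted steel box, 150 (x) x 140 (y) x 60 mm high, screwed to the bench (it cannot shift). Origin: centre of its underside. Its own +x points from the front (the wall with the pry notch) to the hinge at the rear wall; z up. In the closed state the white cover sits on its rim, same outline, top 85.5 mm over the bench. Inside, a deck lies 40 mm over the bench, within 5 mm thick walls that reach 60 mm.
- notch (a point): Centre of the pry notch on the outer face of the box's front wall, 55 mm over the bench. The notch is a gap in the wall's upper edge, 46 mm wide (along the box's y) and 10 mm high (50 to 60 mm over the bench), through the 5 mm wall, and is closed above by the cover's lower edge. The blade goes in level, along the box's +x. Axes as the box's.
- hinge (a point): Middle of the cover's hinge line, at the top of the box's rear wall, 60.5 mm over the bench, 150 mm behind the front face. The hinge line runs along the box's y. Axes as the box's.
- cover (a joint): Opening angle of the white painted hinged cover (rad): 0 closed, pi/2 standing upright, stop at 2.0. The cover is a shallow hood, 150 x 140 mm, 25 mm high, with 4 mm walls and top, open below; 200 g nominally. It has no handle and no latch, but the hinge is stiff: about 0.35 N m of friction, so it stays at whatever angle it is left, and lifting its free edge takes about 4 N.
- cover_edge (a point): Middle of the lower outer edge of the cover's front wall (the free edge that is pried up), 150 mm from the hinge line. Closed: 60.5 mm over the bench, just above the notch. Turns with the cover: its x points from the free edge to the hinge, its z out of the cover's top.
- paddle (a joint): Angle of the black paddle switch in the box (rad): near 0 it leans 0.45 rad to the box's front (tripped), the stop at 0.9 is leaning 0.45 rad towards the hinge (on). It stays where it is left; pushing its top takes about 1.5 N.
- paddle_top (a point): Middle of the paddle's upper edge. The paddle is a plate 70 mm wide (along the box's y), 8 mm thick, 36 mm long from its pivot, which lies 40 mm over the bench and 55 mm behind the box's front face. Its upper edge stands 72 to 76 mm over the bench, so 12 to 16 mm above the rim. Reachable only with the cover open.
- pry_grip (a point): Where to grip the loose pry blade: in its black handle, 15 mm over the bench as it lies, 23 mm behind the handle's front end, near the centre of mass. The tool is 190 mm long: handle 110 x 22 (wide) x 30 mm (high), then a flat steel blade 80 x 24 x 3 mm at mid-height of the handle. Its x points along the blade to the tip, z up as it lies flat. 115 g.
- pry_tip (a point): Middle of the blade's tip, 103 mm ahead of pry_grip along the tool's x, same height. Same axes.
- pry: The pry blade as a whole; origin under its middle (95 mm behind the tip, 15 mm below the blade's mid-plane).
- cleaner: Bystander: white plastic bottle, 60 mm wide, 150 mm tall, origin under its centre. Leave alone.
- tape: Bystander: roll of tape lying flat, 100 mm across, 25 mm high, origin under its centre. Leave alone.
- offcuts: Bystander: plywood block, 70 x 110 x 30 mm, origin under its centre. Leave alone.
- mug: Bystander: white mug, 80 mm across, 90 mm tall, handle to its +y, origin under its centre. Leave alone.
Things that resemble listed ones, but are neither listed nor needed, are in the scene too. What is shaped like the pry but orange or pink is not meant. There is more than one size of the isolator; the one meant has the size given above.

How it is judged:
By the outcome, as a careful person would: the job done as asked, in the order asked, and still so for the second after the job is handed in, with the robot touching nothing.
It also fails if it takes over 56 s, if anything falls off the work surface, if the arm or the gripper's body presses on something with over 40 N, if the wrist force passes 120 N, or if a joint passes its speed limit or range.

### The arm

A 7-joint arm with a two-finger parallel gripper is mounted at the origin on the work surface. World frame = base frame: x ahead of the robot, y to its left, z up, the work surface at z = 0. Lengths are in mm, angles in rad, forces in N, time in s.
With the tool pointing down it reaches from about 350 to 900 mm from the base axis. Payload 7.2 kg.
Tool frame: the origin (TCP) lies midway between the tips of the shut fingers; the grasp point (between the pads) lies 19 mm behind it; z points along the fingers, x is the direction in which the jaws open and shut, and the axes are right-handed (so a half turn about z gives the same grasp; the last joint's range is limited). The gripper opens to 85 mm and grips with 20 to 120 N. Pads are 22 mm wide; open, the fingers measure 114 mm over their backs; the gripper's body (76 mm by 85 mm) begins 54 mm behind the grasp point. The pads swing forward as they close: fully open they stand 13 mm farther back than shut.
Start: joints at [1.265, 0.411, -0.013, 1.596, 0.006, 1.134, -0.082], TCP at [147.216, -607.418, 207.397] pointing down, gripper open.
Joint ranges: [-2.95, 2.95], [-0.29, 1.99], [-1.47, 1.44], [0.14, 2.54], [-1.03, 4.17], [0.13, 1.85], [-2.86, 2.86]. Speed limits (rad/s): [2.39, 2.39, 3.01, 3.01, 3.14, 3.14, 3.14].

### API

Orientations are given as a unit quaternion [w, x, y, z].
In Python, from bench import * gives the robot as it stands. The module is installed in compiled form; this text tells all that it offers.
- The arm moves only by the tool apply_moves, never from a script. Its argument "steps" is a list of rows, each an object with "slide": the shift along the tool's x, y, z in m, a list of three; "dr": the turn, a rotation vector about the tool's x, y, z in rad, a list of three; "claw": the opening, from 0 (shut) to 1 (fully open). A call has 1 to 8 rows; each row is the pose to reach, as a shift and turn from the pose commanded when the call began, along the tool's axes at that moment; what a row does not reach only later rows make up. A row lasts 1/10 s, in which the tool goes at most 50 mm and 8.59 degrees, less where a joint would pass 70% of its speed; a pose out of reach is approached as far as the arm can. A call with a gripper value outside its range is refused whole. The fingers move at their own pace and stop on an object; "force" is the grip in N (left out, the last holds). Time passes only in rows, so rows that repeat a pose let the fingers close. It gives the time, the measured TCP pose, the force and the opening at its end, in the units of the state.
- get_obs(): the state, without advancing time (a new reading comes with each control period).
- read_camera(name): name is "scene" or "side" or "wrist"; returns a dict with "pixels" (420x560x3 uint8, blue, green, red), "range_z" (420x560 float32, mm along the optical axis (not along the pixel's ray), 0 where there is no reading), "intrinsics" (3x3 intrinsics, pixels), "world_to_cam" (4x4, takes a point from world to camera coordinates); the wrist camera has in their place "mount" (4x4, takes a point from camera to tool coordinates, whose origin is the TCP and whose axes are the tool frame's). Camera axes: x right, y up, looking along -z (the intrinsics and any distortion apply to the point x, -y, -z); pixel columns grow to the right and rows downward; lengths in mm; the calibration is good to about 2 mm. A picture is of the moment at which its call begins: read the wrist's pose just before it.
- sign_off(): hands the job in, once; it reports no verdict.
The state is a dict: "t": time; "joint_pos": joint angles; "joint_velocities": joint speeds; "joint_efforts": joint torques, N m; "position": TCP position; "orientation": TCP orientation; "wrist_force": force on the tool from outside, world axes, zero at the start; "torque": the same for the moment, N m; "finger_gap": opening from 0.0 (shut) to 1.0 (fully open).
Only numpy, scipy, OpenCV 4.12 (cv2) and the standard library are available. Lean on these libraries where they do the work, as an engineer would, in place of code of your own. Each camera call takes 0.05 s, during which the arm holds its last target.

## Working session

There is one attempt and no reset: what is moved stays moved. The work goes in short steps, Python scripts to look and compute and a tool call to move; the robot and the scene stay as the last step left them, time stands still between calls to the robot, and variables do not carry over. Pictures are saved under pics/ and viewed, and the job is handed in when it is done.

Besides the shell and the picture viewer there is one more tool, called after "Request:" as name([rows], argument=value, ...), one row to a line, values as JSON. apply_moves: Moves the arm, as the interface text tells. Its arguments: {"type":"object","properties":{"steps":{"type":"array"},"force":{"type":"number"}},"required":["steps"]}

```bash
mkdir -p pics; python3 - <<'E'
from bench import *
import cv2,pickle
print(get_obs())
for n in ["scene","side","wrist"]:
    c=read_camera(n); pickle.dump(c,open(n+'.pkl','wb')); cv2.imwrite(f'pics/{n}0.png',c['pixels'])
    print(n,{k:(v if k!='pixels' and k!='range_z' else v.shape) for k,v in c.items()}, c['range_z'].min(), c['range_z'].max())
E
```

```text
{'t': 0.0, 'joint_pos': array([ 1.2647902 ,  0.41192639, -0.0126997 ,  1.59706719,  0.00565308,
        1.13431607, -0.08218667]), 'joint_velocities': array([ 0.0008127 , -0.00049297,  0.00015658,  0.00041946,  0.00050384,
       -0.00206493, -0.00207715]), 'joint_efforts': array([-9.97935422e-04, -6.00619841e+01,  6.82123639e-01, -2.99412525e+01,
        1.40103407e-02,  1.07752395e-02,  5.44756449e-05]), 'position': array([ 147.03200434, -606.88930488,  206.52722101]), 'orientation': array([-4.49322739e-04,  7.86008292e-01, -6.18215382e-01, -7.10736295e-04]), 'wrist_force': array([-0.19959382, -0.00521194, -0.11718214]), 'torque': array([-0.00751633, -0.01087478, -0.02732086]), 'finger_gap': 1.002007714545654}
scene {'pixels': (420, 560, 3), 'range_z': (420, 560), 'intrinsics': array([[445.6074662 ,   0.        , 280.66267262],
       [  0.        , 445.6074662 , 210.29523393],
       [  0.        ,   0.        ,   1.        ]]), 'world_to_cam': array([[ 8.52933915e-01,  5.21850047e-01, -1.32765183e-02,
        -4.07971829e+02],
       [-3.07891212e-01,  5.23443246e-01,  7.94487363
[... 699 characters left out ...]
771143e+02],
       [ 0.00000000e+00,  0.00000000e+00,  0.00000000e+00,
         1.00000000e+00]])} 0.0 3856.33
wrist {'pixels': (420, 560, 3), 'range_z': (420, 560), 'intrinsics': array([[345.82993658,   0.        , 277.33509245],
       [  0.        , 345.82993658, 209.43338857],
       [  0.        ,   0.        ,   1.        ]]), 'mount': array([[ 9.99999940e-01, -3.13887173e-04, -1.46054326e-04,
         1.53971111e+00],
       [-3.43589816e-04, -9.51552565e-01, -3.07485932e-01,
        -7.76147140e+01],
       [-4.24624791e-05,  3.07485964e-01, -9.51552616e-01,
        -1.66570466e+02],
       [ 0.00000000e+00,  0.00000000e+00,  0.00000000e+00,
         1.00000000e+00]])} 0.0 1326.1718
```

View pics/scene0.png

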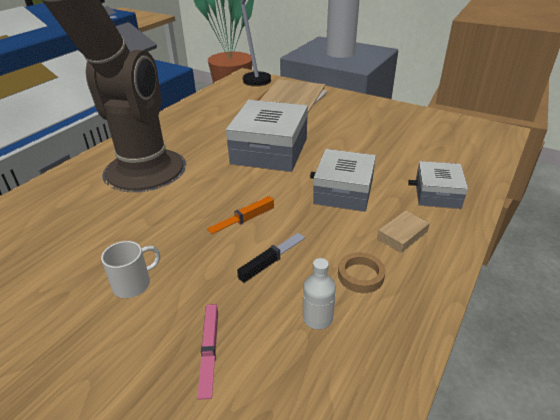

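View pics/side0.png

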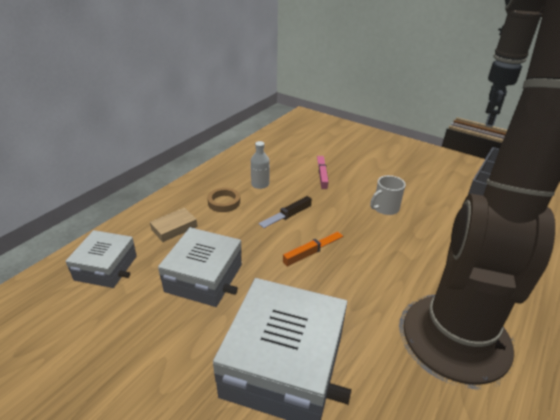

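View pics/wrist0.png

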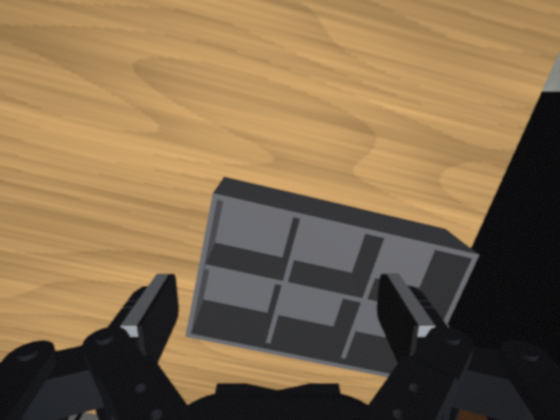

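The black-handled pry with a steel blade is at about (270,258) in scene. Orange (240,214) and pink (208,350) are the ones not meant. The three boxes are at about (268,135), (345,180) and (440,185), and I'll separate those by measured size.

```bash
cat > h.py <<'E'
import numpy as np,cv2,pickle
from scipy.spatial.transform import Rotation as R
def quat(q): return R.from_quat([q[1],q[2],q[3],q[0]])
def cam2world(c,pose=None):
    if 'world_to_cam' in c: return np.linalg.inv(c['world_to_cam'])
    T=np.eye(4);T[:3,:3]=quat(pose['orientation']).as_matrix();T[:3,3]=pose['position'];return T@c['mount']
def rays(c,uv,pose=None):
    K=c['intrinsics'];uv=np.asarray(uv,float).reshape(-1,2)
    d=np.c_[(uv[:,0]-K[0,2])/K[0,0],-(uv[:,1]-K[1,2])/K[1,1],-np.ones(len(uv))]
    T=cam2world(c,pose);return T[:3,3],d@T[:3,:3].T
def onplane(c,uv,z,pose=None):
    o,d=rays(c,uv,pose);return o+d*((z-o[2])/d[:,2])[:,None]
def cloud(c,pose=None):
    h,w=c['range_z'].shape;u,v=np.meshgrid(np.arange(w),np.arange(h))
    o,d=rays(c,np.c_[u.ravel(),v.ravel()],pose)
    return (o+d*c['range_z'].ravel()[:,None]).reshape(h,w,3)
E
python3 - <<'E'
from h import *
for n in ['scene','side']:
    c=pickle.load(open(n+'.pkl','rb'));P=cloud(c);P[c['range_z']==0]=np.nan
    bgr=c['pixels'];hsv=cv2.cvtColor(bgr,cv2.COLOR_BGR2HSV)
    z=P[...,2]
    for lo,hi,nm in [(8,24,'low'),(24,300,'tops')]:
        m=((z>lo)&(z<hi)&(P[...,0]>-700)&(np.abs(P[...,1])<1000)).astype(np.uint8)
        k,l,s,ce=cv2.connectedComponentsWithStats(m)
        for i in range(1,k):
            if s[i,4]<60: continue
            Q=P[l==i];top=Q[Q[:,2]>np.nanpercentile(Q[:,2],98)-5]
            r=cv2.minAreaRect(top[:,:2].astype(np.float32))
            print(n,nm,ce[i].round(),s[i,4],'ztop',np.percentile(Q[:,2],98).round(1),'rect',np.round(r[0],1),np.round(r[1],1),round(r[2],1))
im=pickle.load(open('scene.pkl','rb'))['pixels'];im2=pickle.load(open('side.pkl','rb'))['pixels']
a=cv2.resize(im[130:220,290:390],(400,360),interpolation=cv2.INTER_CUBIC)
b=cv2.resize(im2[215:305,150:250],(400,360),interpolation=cv2.INTER_CUBIC)
cv2.imwrite('pics/box.png',np.hstack([a,b]))
a=cv2.resize(im[220:290,225:315],(400,311),interpolation=cv2.INTER_CUBIC)
b=cv2.resize(im2[180:250,240:330],(400,311),interpolation=cv2.INTER_CUBIC)
cv2.imwrite('pics/pry.png',np.hstack([a,b]))
E
```

```text
scene low [256.  77.] 273 ztop 20.9 rect [-96.6 742.1] [115.9 116.9] 40.5
scene low [293.  93.] 1216 ztop 23.7 rect [128.2 653.4] [202.2 266. ] 14.0
scene low [ 45. 123.] 828 ztop 23.6 rect [-501.3   42.9] [379.8  34.7] 89.8
scene low [267. 161.] 363 ztop 23.8 rect [332.5 241.7] [280.  142.2] 63.5
scene low [145. 173.] 930 ztop 23.0 rect [ 34.2 -27.1] [151.   78.1] 52.6
scene low [434. 197.] 307 ztop 23.7 rect [773.6 266.3] [ 79.  153.4] 67.2
scene low [339. 202.] 272 ztop 23.5 rect [585.5 114.5] [138.3   9. ] 15.1
scene low [237. 218.] 427 ztop 23.3 rect [419.  -24.1] [110.5  23.4] 59.1
scene low [401. 239.] 253 ztop 23.8 rect [785.4  69. ] [123.8  56.3] 42.3
scene low [274. 255.] 468 ztop 23.5 rect [ 540.2 -182.5] [109.6  20.6] 66.8
scene low [361. 272.] 800 ztop 23.9 rect [732.9 -85.4] [99.3 99.2] 61.6
scene low [131. 288.] 213 ztop 23.2 rect [ 339.3 -373.3] [75.6 29.9] 55.0
scene low [207. 372.] 713 ztop 22.7 rect [ 576.8 -411.3] [ 23.  160.5] 34.4
scene low [317. 322.] 156 ztop 23.4 rect [ 714.4 -251.9] [55.9 20.9] 24.3
scene tops [249.  38.] 292 ztop 293.6 rect [-146.8  742.3] 
[... 2149 characters left out ...]
-677.2] [ 40.2 266.9] 4.7
side tops [324. 174.] 121 ztop 30.9 rect [ 547.6 -372.5] [ 23.4 108.2] 35.7
side tops [389. 192.] 855 ztop 89.4 rect [ 315.2 -355.9] [81.9 78.9] 71.9
side tops [296. 205.] 182 ztop 31.5 rect [ 527.  -175.8] [108.3  24.6] 76.9
side tops [173. 221.] 652 ztop 31.0 rect [761.7  94.2] [110.5  74.6] 74.0
side tops [478. 297.] 9344 ztop 296.7 rect [ 6.6 55.7] [ 67.2 162.2] 76.4
side tops [201. 264.] 4162 ztop 86.2 rect [563.3 188. ] [142.  153.4] 15.6
side tops [101. 256.] 2351 ztop 67.4 rect [786.4 305.8] [111.8 119.9] 22.0
side tops [302. 249.] 270 ztop 30.8 rect [408.1 -16. ] [109.9  23.9] 70.5
side tops [283. 351.] 13678 ztop 120.3 rect [266.3 275.9] [195.9 212.9] 17.0
```

View pics/box.png

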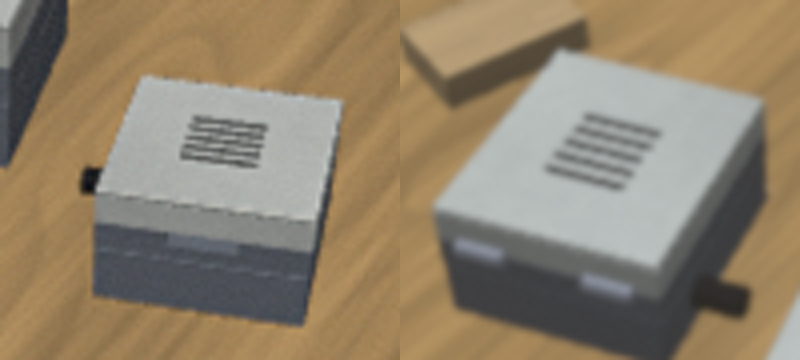

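View pics/pry.png

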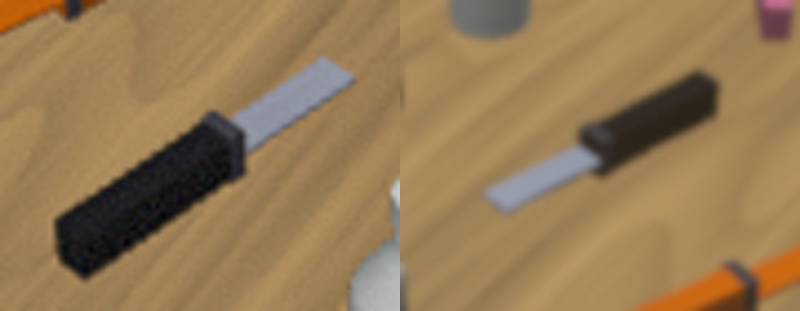

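Sizes settle the box. The one at scene px (344,176) measures about 140 x 155 with its top at 85.5, so it is the isolator. The others have tops at 120 and 67. Its notch wall faces the scene camera (px ~(340,190)), and the hinges are on the far side. The pry meant is the black handle with steel blade at (270,258), seen in the crop with its tip pointing towards the box. Next I'll go above the pry.

```bash
cat >> h.py <<'E'
def Rdown(yaw_deg,pitch=0):
    # tool x horizontal at yaw_deg, z down
    a=np.radians(yaw_deg);x=np.array([np.cos(a),np.sin(a),0]);z=np.array([0,0,-1.]);y=np.cross(z,x)
    return np.c_[x,y,z]
def go(o,targets):
    """targets: list of (pos mm, R 3x3) -> slide, dr rows"""
    R0=quat(o['orientation']).as_matrix()
    for p,Rt in targets:
        s=R0.T@(np.array(p)-o['position'])/1000;d=R.from_matrix(R0.T@Rt).as_rotvec()
        print('slide',s.round(4).tolist(),'dr',d.round(4).tolist())
# box frame: (distance behind front face, lateral box y, z)
BC=np.array([564.2,186.9]);BY=105.75
def box(x,y,z):
    a=np.radians(BY);e=np.array([np.cos(a),np.sin(a)]);n=np.array([-np.sin(a),np.cos(a)])
    return np.r_[BC+e*(x-75)+n*y,z]
E
python3 - <<'E'
from h import *
from bench import *
o=get_obs()
go(o,[([536-20,-146-0,205],Rdown(-13.4))])
print(box(0,0,55),box(150,0,60))
E
```

```text
slide [-0.3611, -0.4671, 0.0021] dr [-0.0006, 0.0012, -1.0991]
[584.55803374 114.71585727  55.        ] [543.84196626 259.08414273  60.        ]
```

Request:
apply_moves([
  {"slide": [-0.356,-0.487,0.0],"dr": [0,0,-1.1],"claw": 1},
  {"slide": [-0.356,-0.487,0.0],"dr": [0,0,-1.1],"claw": 1},
  {"slide": [-0.356,-0.487,0.0],"dr": [0,0,-1.1],"claw": 1},
  {"slide": [-0.356,-0.487,0.0],"dr": [0,0,-1.1],"claw": 1},
  {"slide": [-0.356,-0.487,0.0],"dr": [0,0,-1.1],"claw": 1},
  {"slide": [-0.356,-0.487,0.0],"dr": [0,0,-1.1],"claw": 1},
  {"slide": [-0.356,-0.487,0.0],"dr": [0,0,-1.1],"claw": 1},
  {"slide": [-0.356,-0.487,0.0],"dr": [0,0,-1.1],"claw": 1},
])

```text
t: 0.95
position: [406.3, -300.3, 207.5]
orientation: [0.0, 0.994, -0.114, 0.0]
wrist_force: [1.1, -0.0, 0.1]
finger_gap: 1.0
```

```bash
python3 - <<'E'
from h import *
from bench import *
o=get_obs();print(o['t'],o['position'],o['orientation'])
go(o,[([536,-146,190],Rdown(-13.4))])
E
```

```text
0.95 [ 406.27226854 -300.26737701  207.48709099] [ 1.57246105e-04  9.93521782e-01 -1.13641700e-01  8.48873567e-05]
slide [0.0915, -0.1796, 0.0175] dr [0.0003, -0.0002, 0.0061]
```

Request:
apply_moves([
  {"slide": [0.092,-0.18,0.017],"dr": [0,0,0],"claw": 1},
  {"slide": [0.092,-0.18,0.017],"dr": [0,0,0],"claw": 1},
  {"slide": [0.092,-0.18,0.017],"dr": [0,0,0],"claw": 1},
  {"slide": [0.092,-0.18,0.017],"dr": [0,0,0],"claw": 1},
  {"slide": [0.092,-0.18,0.017],"dr": [0,0,0],"claw": 1},
  {"slide": [0.092,-0.18,0.017],"dr": [0,0,0],"claw": 1},
  {"slide": [0.092,-0.18,0.017],"dr": [0,0,0],"claw": 1},
])

```text
t: 1.65
position: [535.7, -149.3, 190.1]
orientation: [0.0, 0.993, -0.117, -0.001]
wrist_force: [-1.0, -0.6, 0.5]
finger_gap: 0.998
```

```bash
python3 - <<'E'
from h import *
from bench import *
o=get_obs();c=read_camera('wrist');pickle.dump((o,c),open('w1.pkl','wb'))
print(o['t'],o['position'],o['orientation'])
cv2.imwrite('pics/w1.png',c['pixels'])
P=cloud(c,o);P[c['range_z']==0]=np.nan;z=P[...,2]
m=((z>20)&(z<45)).astype(np.uint8)
k,l,s,ce=cv2.connectedComponentsWithStats(m)
for i in range(1,k):
    if s[i,4]<200: continue
    Q=P[l==i];r=cv2.minAreaRect(Q[:,:2].astype(np.float32));print(ce[i].round(),s[i,4],np.median(Q[:,2]),r)
E
```

```text
1.65 [ 535.6807422  -149.25993902  190.06806687] [ 3.82273195e-04  9.93156153e-01 -1.16792297e-01 -5.18959272e-04]
[476.  57.] 5517 24.977718642724597 ((730.951904296875, -85.75984191894531), (96.70252990722656, 100.33757781982422), 76.13957214355469)
[107.  70.] 3777 29.778650181503053 ((409.02734375, -19.409393310546875), (110.16947174072266, 24.273990631103516), 70.14977264404297)
[278. 205.] 2333 29.981708738635064 ((529.07958984375, -178.0357666015625), (110.20817565917969, 23.101303100585938), 76.6552963256836)
[444. 210.] 779 33.3988420005212 ((691.015869140625, -219.7996063232422), (58.62273025512695, 23.74949073791504), 43.49045944213867)
[334. 360.] 1782 29.72988886797671 ((550.6693115234375, -375.62969970703125), (24.70823097229004, 110.21744537353516), 33.5302734375)
```

View pics/w1.png

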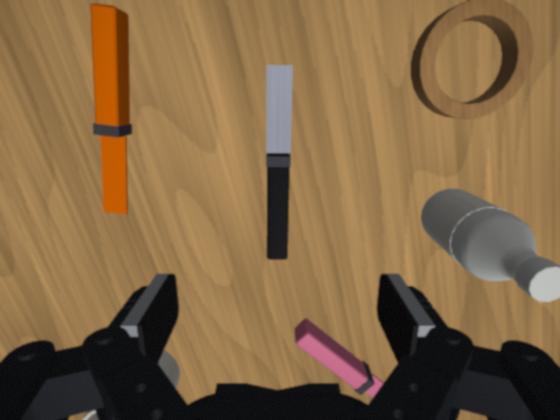

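The wrist view shows the black pry, with its tip at about (279,66) and the handle from (278,155) to (277,258), midway between the jaws. The handle measures 110 x 23 at 30 mm high, centred at (529,-178) with yaw 76.7°. That agrees with both fixed views.

```bash
python3 - <<'E'
from h import *
from bench import *
o=get_obs()
go(o,[([536.5,-146.9,40],Rdown(-13.34)),([536.5,-146.9,3.5],Rdown(-13.34))])
E
```

```text
slide [0.0003, -0.0032, 0.1502] dr [0.001, 0.0006, -0.0024]
slide [0.0003, -0.0032, 0.1867] dr [0.001, 0.0006, -0.0024]
```

Request:
apply_moves([
  {"slide": [0,-0.001,0.15],"dr": [0,0,0],"claw": 1},
  {"slide": [0,-0.001,0.15],"dr": [0,0,0],"claw": 1},
  {"slide": [0,-0.001,0.15],"dr": [0,0,0],"claw": 0.7},
  {"slide": [0,-0.001,0.165],"dr": [0,0,0],"claw": 0.6},
  {"slide": [0,-0.001,0.175],"dr": [0,0,0],"claw": 0.6},
  {"slide": [0,-0.001,0.175],"dr": [0,0,0],"claw": 0.6},
])

```text
t: 2.3
position: [537.0, -147.8, 15.8]
orientation: [0.0, 0.993, -0.117, 0.0]
wrist_force: [-0.7, 0.6, 0.6]
finger_gap: 0.6
```

```bash
python3 - <<'E'
from h import *
from bench import *
o=get_obs();print(o['position'],o['wrist_force'],o['finger_gap'],o['joint_velocities'].round(3))
go(o,[([536.5,-146.9,3.5],Rdown(-13.34))])
E
```

```text
[ 536.96660862 -147.81961103   15.82540006] [-0.67348078  0.57912288  0.63324609] 0.6002293103822233 [ 0.    -0.034 -0.014 -0.02  -0.009  0.017  0.008]
slide [-0.0007, -0.0008, 0.0123] dr [0.0002, -0.0002, -0.0012]
```

Request:
apply_moves([
  {"slide": [0,-0.001,0.011],"dr": [0,0,0],"claw": 0.6},
  {"slide": [0,-0.001,0.011],"dr": [0,0,0],"claw": 0.5},
  {"slide": [0,-0.001,0.011],"dr": [0,0,0],"claw": 0},
  {"slide": [0,-0.001,0.011],"dr": [0,0,0],"claw": 0},
  {"slide": [0,-0.001,0.011],"dr": [0,0,0],"claw": 0},
  {"slide": [0,-0.001,0.011],"dr": [0,0,0],"claw": 0},
  {"slide": [0,-0.001,0.011],"dr": [0,0,0],"claw": 0},
  {"slide": [0,-0.001,0.011],"dr": [0,0,0],"claw": 0},
], force=90)

```text
t: 3.1
position: [542.5, -147.1, 9.3]
orientation: [0.001, 0.993, -0.116, 0.006]
wrist_force: [-0.9, -0.3, 28.4]
finger_gap: 0.018
```

The fingers shut to 0.018 with 28 N upward, so that isn't a grasp. I'll look before moving.

```bash
python3 - <<'E'
from h import *
from bench import *
o=get_obs();print(o['position'],o['wrist_force'],o['finger_gap'])
c=read_camera('wrist');c2=read_camera('scene');pickle.dump((o,c,c2),open('w2.pkl','wb'))
a=cv2.resize(c2['pixels'][190:310,200:360],(533,400),interpolation=cv2.INTER_CUBIC)
b=cv2.resize(c['pixels'],(533,400))[:, :]
cv2.imwrite('pics/w2.png',b);cv2.imwrite('pics/s2.png',a)
E
```

```text
[ 542.49693093 -147.10635712    9.30544222] [-0.94452065 -0.31135563 28.39893392] 0.018348640501616168
```

View pics/w2.png

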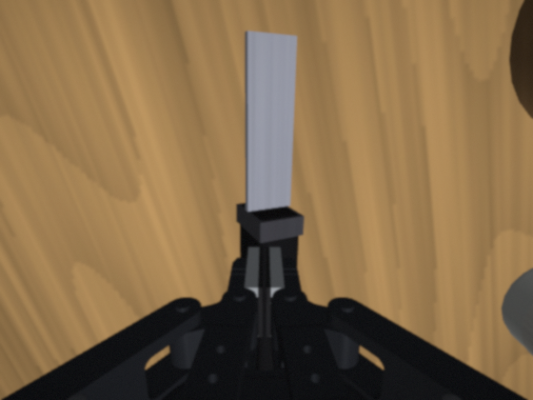

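View pics/s2.png

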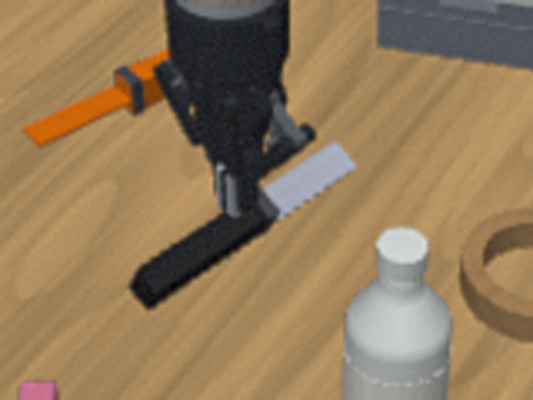

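```bash
python3 - <<'E'
from h import *
o,c,c2=pickle.load(open('w2.pkl','rb'))
P=cloud(c,o);
def show(nm,v,us,s=560/533):
    for u in us:
        p=P[int(v*1.05),int(u*s)];print(nm,u,v,p.round(1))
show('blade',50,[250,258,270,290]);show('blade',130,[252,270,288]);show('blade',195,[252,270,285])
show('collar top',210,[243]);show('collar',212,[285,295]);show('collarface',230,[270,290]);show('h',255,[244,292]);show('finger',260,[255,275]);show('tip',290,[250,262,275])
P2=cloud(c2)
m=(P2[...,2]>5)&(P2[...,2]<150)&(abs(P2[...,0]-540)<60)&(abs(P2[...,1]+150)<120)
Q=P2[m];print('n',len(Q))
for y0 in range(-240,-50,15):
    q=Q[(Q[:,1]>=y0)&(Q[:,1]<y0+15)]
    if len(q): print(y0,len(q),'x',q[:,0].min().round(),q[:,0].max().round(),'z',np.percentile(q[:,2],[2,50,98]).round(1))
E
```

```text
blade 250 50 [557.7 -53.7  23.6]
blade 258 50 [561.3 -54.2  21.4]
blade 270 50 [566.2 -55.2  20. ]
blade 290 50 [575.2 -56.7  14.8]
blade 252 130 [550.4 -86.3  22.4]
blade 270 130 [558.5 -88.6  18.6]
blade 288 130 [567.  -91.   14.9]
blade 252 195 [ 542.9 -116.3   22.5]
blade 270 195 [ 551.4 -119.1   20.1]
blade 285 195 [ 558.7 -122.6   14.8]
collar top 243 210 [ 536.3 -124.3   18.7]
collar 285 212 [ 556.8 -128.4   23.5]
collar 295 212 [ 561.4 -130.5   21.1]
collarface 270 230 [ 548.1 -131.7   33.8]
collarface 290 230 [ 557.1 -135.8   29.6]
h 244 255 [ 530.1 -150.1   15.9]
h 292 255 [ 555.3 -149.8   28. ]
finger 255 260 [ 539.9 -136.4   51.3]
finger 275 260 [ 548.  -139.3   49.6]
tip 250 290 [ 538.6 -136.    73.3]
tip 262 290 [ 542.5 -138.7   70.8]
tip 275 290 [ 547.  -139.7   70.9]
n 1830
-240 93 x 513.0 542.0 z [ 7.  24.6 32.9]
-225 82 x 522.0 544.0 z [ 8.1 28.8 33.9]
-210 76 x 526.0 549.0 z [10.4 28.5 34.1]
-195 71 x 526.0 553.0 z [ 7.6 28.8 33.8]
-180 290 x 526.0 600.0 z [ 15.9 109.5 145.1]
-165 702 x 493.0 600.0 z [ 24.  101.4 146.4]
-150 216 x 482.0 599.0 z [ 11.8  97.5 125.6]
-135 29 x 547.0 566.0 z [ 8.7 27.1 33.8]
-120 54 x 544.0 567.0 z [10.7 16.2 22.4]
-105 59 x 545.0 572.0 z [10.1 16.4 21.5]
-90 59 x 550.0 575.0 z [11.  16.7 21.9]
-75 55 x 554.0 579.0 z [11.2 16.3 21.9]
-60 44 x 557.0 581.0 z [11.7 17.  21.7]
```

```bash
python3 - <<'E'
from h import *
o,c,c2=pickle.load(open('w2.pkl','rb'))
a=c['pixels'][200:340,220:340]
cv2.imwrite('pics/w2z.png',cv2.convertScaleAbs(cv2.resize(a,None,fx=4.2,fy=4.2,interpolation=cv2.INTER_CUBIC),alpha=2.5))
b=c2['pixels'][225:285,235:315]
cv2.imwrite('pics/s2z.png',cv2.convertScaleAbs(cv2.resize(b,None,fx=8,fy=8,interpolation=cv2.INTER_CUBIC),alpha=2))
P=cloud(c,o);
for v in range(210,310,6):
    print(v,[tuple(P[v,u].round().astype(int)) for u in range(250,320,7)])
P2=cloud(c2)
print()
for v in range(232,266,3):
    print(v,[tuple(P2[v,u].round().astype(int)) for u in range(258,296,4)])
E
```

```text
210 [(np.int64(533), np.int64(-124), np.int64(0)), (np.int64(536), np.int64(-125), np.int64(0)), (np.int64(542), np.int64(-119), np.int64(23)), (np.int64(545), np.int64(-120), np.int64(21)), (np.int64(548), np.int64(-121), np.int64(20)), (np.int64(552), np.int64(-123), np.int64(19)), (np.int64(555), np.int64(-124), np.int64(17)), (np.int64(558), np.int64(-125), np.int64(16)), (np.int64(562), np.int64(-131), np.int64(0)), (np.int64(565), np.int64(-133), np.int64(-1))]
216 [(np.int64(534), np.int64(-124), np.int64(12)), (np.int64(537), np.int64(-124), np.int64(14)), (np.int64(542), np.int64(-122), np.int64(23)), (np.int64(545), np.int64(-123), np.int64(22)), (np.int64(548), np.int64(-124), np.int64(21)), (np.int64(551), np.int64(-125), np.int64(19)), (np.int64(554), np.int64(-127), np.int64(18)), (np.int64(557), np.int64(-128), np.int64(15)), (np.int64(561), np.int64(-135), np.int64(0)), (np.int64(565), np.int64(-135), np.int64(1))]
222 [(np.int64(533), np.int64(-127), np.int64(12)), (np.int64(537), np.int64(-125), np.int64(19)), (np.int64(541), np.int64(-125), np.int64(22)), (np.int64
[... 11940 characters left out ...]
t64(555), np.int64(-137), np.int64(-3)), (np.int64(562), np.int64(-131), np.int64(-5)), (np.int64(572), np.int64(-130), np.int64(-1)), (np.int64(578), np.int64(-123), np.int64(-3)), (np.int64(587), np.int64(-120), np.int64(-1))]
265 [(np.int64(541), np.int64(-195), np.int64(30)), (np.int64(548), np.int64(-190), np.int64(29)), (np.int64(552), np.int64(-180), np.int64(22)), (np.int64(548), np.int64(-160), np.int64(4)), (np.int64(551), np.int64(-148), np.int64(-5)), (np.int64(562), np.int64(-148), np.int64(0)), (np.int64(568), np.int64(-141), np.int64(-3)), (np.int64(576), np.int64(-138), np.int64(-1)), (np.int64(584), np.int64(-132), np.int64(-2)), (np.int64(592), np.int64(-129), np.int64(0))]
```

View pics/w2z.png

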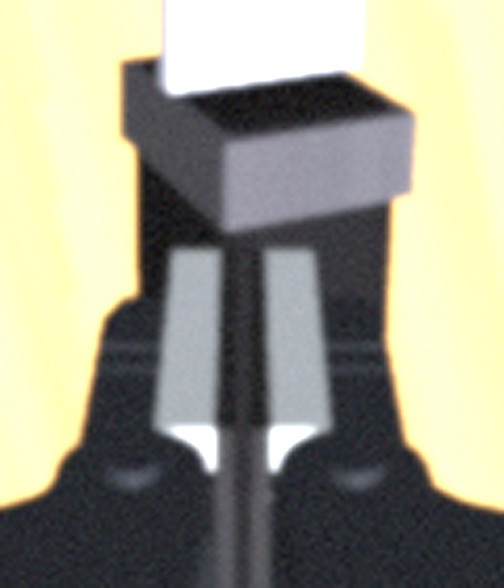

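View pics/s2z.png

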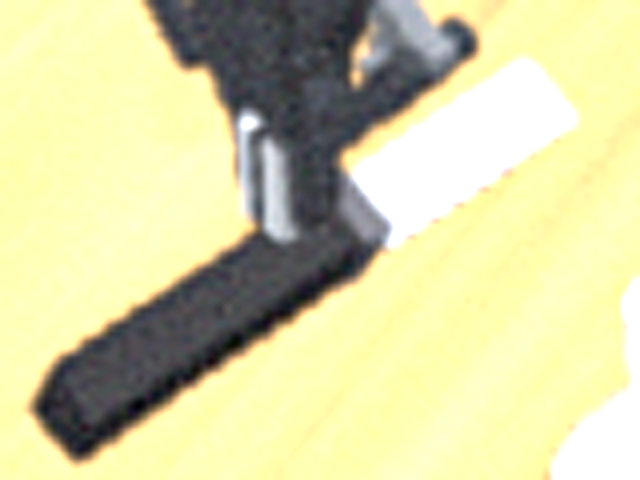

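```bash
python3 - <<'E'
from h import *
o,c=pickle.load(open('w1.pkl','rb'))
K=c['intrinsics'];h,w=c['range_z'].shape;u,v=np.meshgrid(np.arange(w),np.arange(h));d=c['range_z']
p=np.stack([(u-K[0,2])/K[0,0]*d,-(v-K[1,2])/K[1,1]*d,-d,np.ones_like(d)],-1)@c['mount'].T
m=(d>0)&(p[...,2]<60)
for a,b in [(120,180),(375,440)]:
  for vv in range(270,345,6):
    r=[(uu,*p[vv,uu,:3].round().astype(int).tolist()) for uu in range(a,b,8) if m[vv,uu]]
    print(vv,r)
E
```

```text
270 []
276 [(160, -47, -9, -43), (168, -44, -9, -43)]
282 [(152, -49, -10, -49), (160, -45, -10, -49), (168, -43, -8, -47), (176, -43, -3, -37)]
288 [(144, -53, -5, -45), (152, -48, -8, -51), (160, -44, -9, -52), (168, -43, -6, -48), (176, -43, -1, -39)]
294 [(136, -55, -5, -50), (144, -49, -9, -57), (152, -46, -9, -57), (160, -43, -9, -56), (168, -43, -4, -48), (176, -43, 2, -39)]
300 [(128, -56, -5, -54), (136, -53, -5, -54), (144, -47, -9, -60), (152, -44, -9, -61), (160, -43, -7, -57), (168, -43, -2, -50), (176, -43, 4, -39)]
306 [(128, -55, -5, -58), (136, -49, -9, -64), (144, -46, -9, -64), (152, -43, -9, -65), (160, -43, -5, -58), (168, -43, 0, -50), (176, -43, 6, -41)]
312 [(120, -56, -5, -61), (128, -53, -5, -62), (136, -47, -9, -68), (144, -45, -9, -67), (152, -43, -8, -66), (160, -43, -2, -57), (168, -43, 3, -50), (176, -43, 8, -43)]
318 [(120, -54, -5, -65), (128, -49, -9, -71), (136, -46, -9, -71), (144, -44, -9, -71), (152, -43, -5, -66), (160, -43, 0, -58), (168, -43, 5, -52), (176, -43, 11, -42)]
324 [(120, -53, -5, -68), (128, -48, -9, -73), (136, -45, -9, -73), (144
[... 1353 characters left out ...]
(407, 42, -8, -69), (415, 45, -9, -70), (423, 47, -9, -71), (431, 52, -5, -65), (439, 55, -6, -66)]
324 [(383, 42, 10, -48), (391, 43, 5, -55), (399, 42, -1, -64), (407, 42, -6, -70), (415, 42, -10, -76), (423, 45, -10, -75), (431, 48, -9, -74), (439, 54, -5, -68)]
330 [(383, 43, 13, -48), (391, 42, 6, -57), (399, 42, 1, -64), (407, 42, -5, -71), (415, 43, -7, -74), (423, 46, -7, -74), (431, 46, -10, -78), (439, 48, -10, -78)]
336 [(391, 42, 8, -57), (399, 42, 3, -65), (407, 42, -2, -71), (415, 43, -5, -74), (423, 45, -6, -75), (431, 45, -10, -81), (439, 47, -10, -81)]
342 [(391, 42, 11, -58), (399, 42, 5, -65), (407, 42, -1, -72), (415, 44, -3, -74), (423, 42, -10, -83), (431, 44, -9, -83)]
```

The depth data explains the miss. In both the wrist and scene views the shut fingertips are at z≈38–40 while the reported TCP is at z=9, so the real tips sit about 28–30 mm behind the reported TCP. The fingers shut on top of the handle and rolled it about 25°. I'll lift off, re-measure, and grasp with that offset included.

Request:
apply_moves([
  {"slide": [0,0,-0.01],"dr": [0,0,0],"claw": 0},
  {"slide": [0,0,-0.02],"dr": [0,0,0],"claw": 0},
  {"slide": [0,0,-0.05],"dr": [0,0,0],"claw": 0},
  {"slide": [0,0,-0.1],"dr": [0,0,0],"claw": 0.5},
  {"slide": [0,0,-0.14],"dr": [0,0,0],"claw": 1},
  {"slide": [0,0,-0.14],"dr": [0,0,0],"claw": 1},
  {"slide": [0,0,-0.14],"dr": [0,0,0],"claw": 1},
])

```text
t: 3.9
position: [537.3, -146.4, 145.5]
orientation: [0.0, 0.993, -0.116, 0.001]
wrist_force: [-0.7, -1.5, -0.6]
finger_gap: 0.681
```

```bash
python3 - <<'E'
from h import *
from bench import *
o=get_obs();c=read_camera('wrist');pickle.dump((o,c),open('w3.pkl','wb'))
print(o['t'],o['position'],o['orientation'],o['wrist_force'],o['finger_gap'])
cv2.imwrite('pics/w3.png',c['pixels'])
P=cloud(c,o);P[c['range_z']==0]=np.nan;z=P[...,2]
m=((z>25)&(z<45)&(abs(P[...,0]-540)<60)).astype(np.uint8)
k,l,s,ce=cv2.connectedComponentsWithStats(m)
for i in range(1,k):
    if s[i,4]<200: continue
    Q=P[l==i];r=cv2.minAreaRect(Q[:,:2].astype(np.float32));print(ce[i].round(),s[i,4],np.percentile(Q[:,2],[5,50,95]),r)
E
```

```text
3.9 [ 537.28459161 -146.3933464   145.4784706 ] [ 3.84018940e-04  9.93202420e-01 -1.16394986e-01  1.00651566e-03] [-0.66961837 -1.47626038 -0.59546732] 0.6811662341705205
[276. 223.] 2962 [28.15050346 29.96175047 31.19091926] ((529.032470703125, -178.1595458984375), (110.22970581054688, 23.356582641601562), 76.2518310546875)
[317. 376.] 609 [25.75505796 29.51474009 30.92128685] ((535.6235961914062, -353.6175231933594), (21.465274810791016, 57.457401275634766), 36.31649398803711)
```

View pics/w3.png

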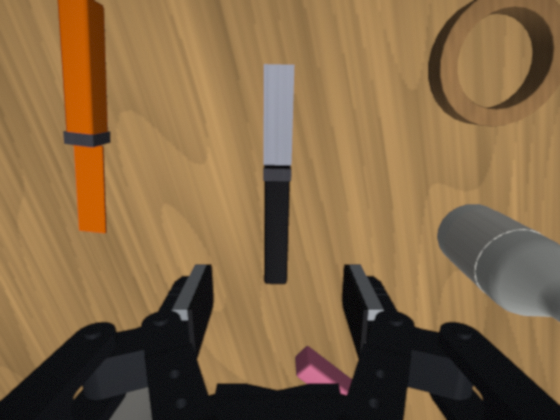

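The wrist view shows the pry lying flat again and unmoved, with its tip at (279,66) and its handle tail at (276,283). Descending with the corrected depth.

Request:
apply_moves([
  {"slide": [0,0,0.1],"dr": [0,0,0],"claw": 0.6},
  {"slide": [0,0,0.1],"dr": [0,0,0],"claw": 0.6},
  {"slide": [0,0,0.12],"dr": [0,0,0],"claw": 0.6},
  {"slide": [0,0,0.14],"dr": [0,0,0],"claw": 0.6},
  {"slide": [0,0,0.155],"dr": [0,0,0],"claw": 0.6},
  {"slide": [0,0,0.155],"dr": [0,0,0],"claw": 0.6},
  {"slide": [0,0,0.162],"dr": [0,0,0],"claw": 0.5},
  {"slide": [0,0,0.162],"dr": [0,0,0],"claw": 0.5},
])

```text
t: 4.75
position: [537.0, -146.1, -17.7]
orientation: [0.0, 0.993, -0.116, -0.0]
wrist_force: [0.1, 0.1, -0.2]
finger_gap: 0.501
```

Request:
apply_moves([
  {"slide": [0,0,0.006],"dr": [0,0,0],"claw": 0.45},
  {"slide": [0,0,0.006],"dr": [0,0,0],"claw": 0.1},
  {"slide": [0,0,0.006],"dr": [0,0,0],"claw": 0},
  {"slide": [0,0,0.006],"dr": [0,0,0],"claw": 0},
  {"slide": [0,0,0.006],"dr": [0,0,0],"claw": 0},
  {"slide": [0,0,0.006],"dr": [0,0,0],"claw": 0},
], force=100)

```text
t: 5.35
position: [537.2, -146.2, -23.3]
orientation: [0.0, 0.993, -0.116, 0.0]
wrist_force: [-1.6, -0.4, 4.4]
finger_gap: 0.239
```

The gap of 0.24 (~21 mm) matches the 22 mm handle, so it's gripped. Lifting, then measuring the blade in hand.

Request:
apply_moves([
  {"slide": [0,0,-0.03],"dr": [0,0,0],"claw": 0},
  {"slide": [0,0,-0.07],"dr": [0,0,0],"claw": 0},
  {"slide": [0,0,-0.11],"dr": [0,0,0.0],"claw": 0},
  {"slide": [0,0,-0.11],"dr": [0,0,0],"claw": 0},
])

```text
t: 5.75
position: [540.4, -146.5, 91.4]
orientation: [0.001, 0.993, -0.116, 0.004]
wrist_force: [0.8, -0.8, -1.9]
finger_gap: 0.242
```

```bash
cat >> h.py <<'E'
def blade(c,o,save=None):
    """fit steel blade in wrist view -> tool coords"""
    K=c['intrinsics'];h,w=c['range_z'].shape;u,v=np.meshgrid(np.arange(w),np.arange(h));d=c['range_z']
    p=np.stack([(u-K[0,2])/K[0,0]*d,-(v-K[1,2])/K[1,1]*d,-d,np.ones_like(d)],-1)@c['mount'].T
    hsv=cv2.cvtColor(c['pixels'],cv2.COLOR_BGR2HSV)
    m=(d>0)&(abs(p[...,0])<22)&(p[...,1]<-14)&(p[...,1]>-130)&(p[...,2]>-75)&(p[...,2]<0)&(hsv[...,0]>90)&(hsv[...,0]<150)&(hsv[...,2]>110)
    k,l,s,ce=cv2.connectedComponentsWithStats(m.astype(np.uint8));i=1+np.argmax(s[1:,4]);m=l==i
    Q=p[m][:,:3];ctr=Q.mean(0);A=np.c_[Q[:,:2],np.ones(len(Q))];co=np.linalg.lstsq(A,Q[:,2],rcond=None)[0]
    y=Q[:,1]
    lo=Q[y<np.percentile(y,12)].mean(0);hi=Q[y>np.percentile(y,88)].mean(0)
    print('n',len(Q),'ctr',ctr.round(1),'tilt z=ax+by',co.round(4),'ymin/max',np.percentile(y,[.5,99.5]).round(1),'x at tip/base',lo.round(1),hi.round(1),'z pct',np.percentile(Q[:,2],[5,95]).round(1),'px',ce[i].round())
    return Q
E
python3 - <<'E'
from h import *
from bench import *
o=get_obs();c=read_camera('wrist');pickle.dump((o,c),open('w4.pkl','wb'))
print(o['t'],o['position'],o['wrist_force'],o['finger_gap'])
cv2.imwrite('pics/w4.png',c['pixels']);blade(c,o)
E
```

```text
5.75 [ 540.41115633 -146.49349834   91.43456992] [ 0.77294769 -0.7984367  -1.91629085] 0.24183791514687042
n 14609 ctr [  0.2 -65.9 -39.8] tilt z=ax+by [-1.0000e-04 -0.0000e+00 -3.9821e+01] ymin/max [-101.5  -22.5] x at tip/base [  0.4 -98.2 -39.8] [ -0.2 -28.3 -39.8] z pct [-40.9 -38.8] px [279. 126.]
```

View pics/w4.png

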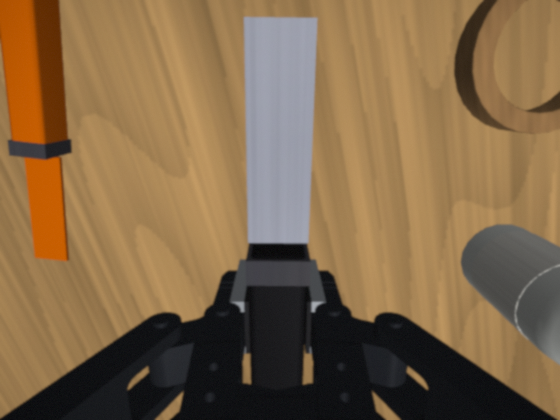

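The grasp is clean. In the wrist view the blade is level and centred, tip at (280,18) and base at (278,243). In the tool frame the tip is at (0.3, -102, -38.3). Next I'll hover over the front edge of the box to refine its pose.

```bash
cat >> h.py <<'E'
TIP=np.array([0.3,-102,-38.3])
def tcp_for_tip(p,Rt): return np.array(p)-Rt@TIP
def tipnow(o):
    p=np.array(o['position'])+quat(o['orientation']).as_matrix()@TIP
    a=np.radians(BY);e=np.array([np.cos(a),np.sin(a)]);n=np.array([-np.sin(a),np.cos(a)]);d=p[:2]-BC
    print('tip box x,y,z',round(d@e+75,1),round(d@n,1),round(p[2],1),'F',o['wrist_force'].round(1),'gap',round(o['finger_gap'],3),'t',round(o['t'],2))
E
python3 - <<'E'
from h import *
from bench import *
o=get_obs();Rt=Rdown(BY-90);tipnow(o)
go(o,[(tcp_for_tip(box(5,0,150),Rt),Rt)])
E
```

```text
tip box x,y,z -150.0 65.2 127.1 F [ 0.1 -0.1 -2.2] gap 0.241 t 5.8
slide [0.0312, -0.1799, -0.0228] dr [0.0017, -0.005, -0.5082]
```

Request:
apply_moves([
  {"slide": [0.031,-0.18,-0.023],"dr": [0,0,-0.508],"claw": 0},
  {"slide": [0.031,-0.18,-0.023],"dr": [0,0,-0.508],"claw": 0},
  {"slide": [0.031,-0.18,-0.023],"dr": [0,0,-0.508],"claw": 0},
  {"slide": [0.031,-0.18,-0.023],"dr": [0,0,-0.508],"claw": 0},
  {"slide": [0.031,-0.18,-0.023],"dr": [0,0,-0.508],"claw": 0},
  {"slide": [0.031,-0.18,-0.023],"dr": [0,0,-0.508],"claw": 0},
])

```text
t: 6.4
position: [607.7, 22.6, 107.6]
orientation: [-0.0, 0.99, 0.138, -0.001]
wrist_force: [0.0, -0.7, -2.6]
finger_gap: 0.242
```

```bash
python3 - <<'E'
from h import *
from bench import *
o=get_obs();c=read_camera('wrist');pickle.dump((o,c),open('w5.pkl','wb'))
print(o['position'],o['joint_velocities'].round(2));tipnow(o)
cv2.imwrite('pics/w5.png',c['pixels'])
P=cloud(c,o);z=P[...,2]
m=(z>80)&(z<91)&(c['range_z']>0)
Q=P[m];a=np.radians(BY);e=np.array([np.cos(a),np.sin(a)]);n=np.array([-np.sin(a),np.cos(a)])
q=np.c_[(Q[:,:2]-BC)@e+75,(Q[:,:2]-BC)@n,Q[:,2]]
print(np.median(q[:,2]))
for y0 in range(-75,76,10):
    s=q[(q[:,1]>=y0)&(q[:,1]<y0+10)]
    if len(s)>10: print(y0,len(s),s[:,0].min().round(1),np.percentile(s[:,0],2).round(1))
print('y ext',np.percentile(q[:,1],[.5,99.5]))
E
```

```text
[607.72284859  22.57490613 107.57538021] [ 0.03 -0.01  0.03  0.01  0.    0.01  0.  ]
tip box x,y,z 7.0 2.5 145.9 F [ 0.  -0.7 -2.6] gap 0.242 t 6.4
85.56176484918552
-75 454 -0.6 -0.4
-65 1299 -0.6 -0.4
-55 1301 -0.6 -0.3
-45 1298 -0.7 -0.3
-35 1300 -0.6 -0.4
-25 1287 -0.7 -0.4
-15 382 3.0 19.4
-5 368 19.6 19.8
5 341 19.8 20.1
15 748 -0.7 -0.2
25 1305 -0.7 -0.5
35 1285 -0.7 -0.4
45 1296 -0.7 -0.5
55 1282 -0.7 -0.5
65 696 -0.7 -0.2
y ext [-68.03487557  69.88122307]
```

View pics/w5.png

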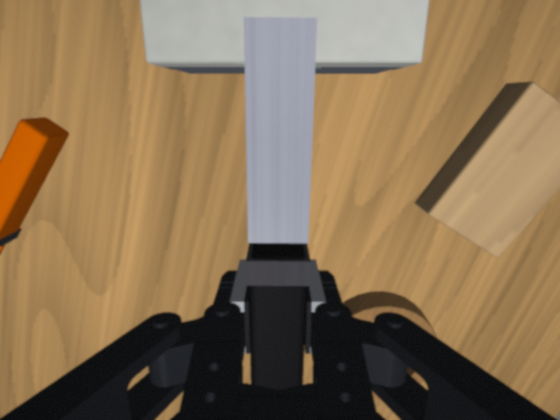

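The wrist view shows the cover's front edge at row ~65, columns 147–425. It fits the model within 1 mm, with no yaw error and the top at z=85.6, so the box pose is confirmed. Next: back off and go down to notch height.

Request:
apply_moves([
  {"slide": [0.0015,0.04,0.0],"dr": [0,0,0],"claw": 0},
  {"slide": [0.0015,0.04,0.04],"dr": [0,0,0],"claw": 0},
  {"slide": [0.0015,0.04,0.085],"dr": [0,0,0],"claw": 0},
  {"slide": [0.0015,0.04,0.091],"dr": [0,0,0],"claw": 0},
  {"slide": [0.0015,0.04,0.091],"dr": [0,0,0],"claw": 0},
  {"slide": [0.0015,0.04,0.091],"dr": [0,0,0],"claw": 0},
])

```text
t: 7.05
position: [622.0, -16.4, 20.1]
orientation: [0.0, 0.991, 0.137, 0.001]
wrist_force: [-0.1, 0.9, -1.5]
finger_gap: 0.239
```

```bash
python3 - <<'E'
from h import *
from bench import *
o=get_obs();tipnow(o);Rt=Rdown(BY-90)
go(o,[(tcp_for_tip(box(-6,1,55),Rt),Rt),(tcp_for_tip(box(20,1,55),Rt),Rt)])
c=read_camera('scene');pickle.dump(c,open('s6.pkl','wb'))
cv2.imwrite('pics/s6.png',cv2.resize(c['pixels'][130:260,270:400],(600,600),interpolation=cv2.INTER_CUBIC))
o=get_obs();c=read_camera('wrist');cv2.imwrite('pics/w6.png',c['pixels']);blade(c,o)
E
```

```text
tip box x,y,z -34.3 -0.7 58.3 F [-0.1  0.9 -1.5] gap 0.239 t 7.05
slide [-0.0017, -0.0283, 0.0034] dr [0.0005, -0.0018, -0.0005]
slide [-0.0017, -0.0543, 0.0033] dr [0.0005, -0.0018, -0.0005]
n 14588 ctr [ -0.8 -66.4 -39.8] tilt z=ax+by [-0.00000e+00  3.00000e-04 -3.97715e+01] ymin/max [-101.9  -23. ] x at tip/base [ -0.5 -98.6 -39.8] [ -1.  -28.8 -39.8] z pct [-40.8 -38.8] px [279. 126.]
```

View pics/s6.png

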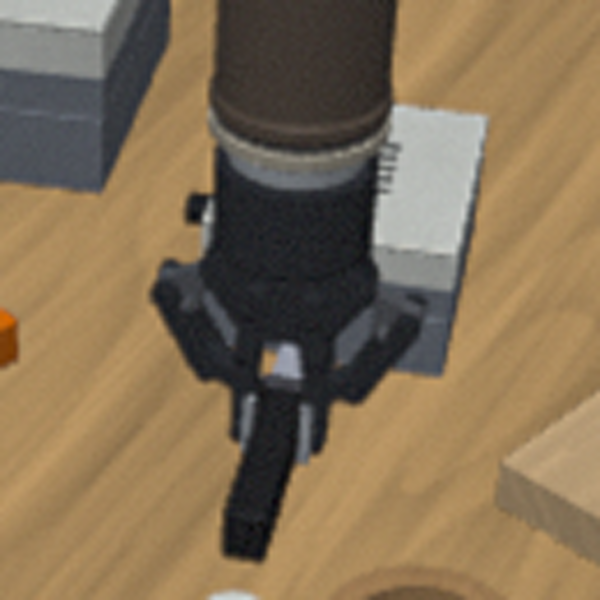

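Request:
apply_moves([
  {"slide": [-0.001,-0.026,0.001],"dr": [0,0,0],"claw": 0},
  {"slide": [-0.001,-0.026,0.001],"dr": [0,0,0],"claw": 0},
  {"slide": [-0.001,-0.026,0.001],"dr": [0,0,0],"claw": 0},
])

```text
t: 7.45
position: [613.8, 9.3, 19.0]
orientation: [0.0, 0.99, 0.138, 0.001]
wrist_force: [0.2, -0.7, -1.5]
finger_gap: 0.242
```

```bash
python3 - <<'E'
from h import *
from bench import *
o=get_obs();tipnow(o);Rt=Rdown(BY-90)
go(o,[(tcp_for_tip(box(22,1,55),Rt),Rt)])
E
```

```text
tip box x,y,z -7.3 0.4 57.2 F [ 0.2 -0.7 -1.5] gap 0.242 t 7.45
slide [-0.0008, -0.0294, 0.0023] dr [0.0007, -0.0022, 0.0018]
```

Request:
apply_moves([
  {"slide": [0,0,0.002],"dr": [0,0,0],"claw": 0},
  {"slide": [0,0,0.002],"dr": [0,0,0],"claw": 0},
  {"slide": [0,-0.01,0.002],"dr": [0,0,0],"claw": 0},
  {"slide": [0,-0.02,0.002],"dr": [0,0,0],"claw": 0},
  {"slide": [0,-0.028,0.002],"dr": [0,0,0],"claw": 0},
  {"slide": [0,-0.028,0.002],"dr": [0,0,0],"claw": 0},
])

```text
t: 8.05
position: [604.9, 38.1, 15.5]
orientation: [-0.001, 0.99, 0.139, 0.0]
wrist_force: [0.2, 0.9, -2.0]
finger_gap: 0.241
```

```bash
python3 - <<'E'
from h import *
from bench import *
o=get_obs();tipnow(o)
c=read_camera('wrist');cv2.imwrite('pics/w7.png',c['pixels']);blade(c,o)
c=read_camera('side');cv2.imwrite('pics/d7.png',cv2.resize(c['pixels'][180:330,140:290],(600,600),interpolation=cv2.INTER_CUBIC))
E
```

```text
tip box x,y,z 22.7 1.3 54.0 F [ 0.2  0.9 -2. ] gap 0.241 t 8.05
n 9426 ctr [ -0.9 -52.8 -39.9] tilt z=ax+by [-8.00000e-04  8.70000e-03 -3.94337e+01] ymin/max [-78.8 -22.9] x at tip/base [ -0.7 -76.3 -40.5] [ -1.1 -26.7 -39.8] z pct [-40.8 -38.8] px [278. 166.]
```

View pics/w7.png

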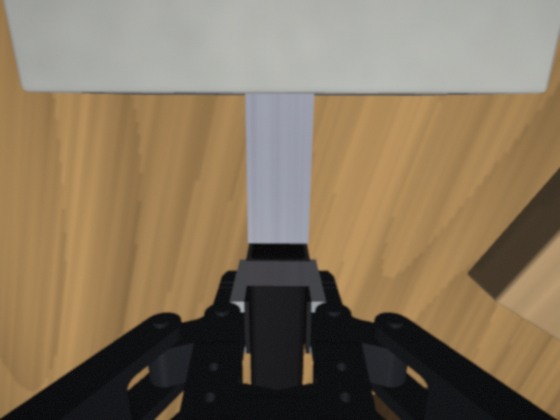

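The blade is in the notch. The wrist view shows 79 − 23 = 56 mm of blade visible before the cover edge at row 93, and contact force is about 0. Levering up.

Request:
apply_moves([
  {"slide": [0,0,-0.005],"dr": [0,0,0],"claw": 0},
  {"slide": [0,0,-0.01],"dr": [0,0,0],"claw": 0},
  {"slide": [0,0,-0.016],"dr": [0,0,0],"claw": 0},
  {"slide": [0,0,-0.023],"dr": [0,0,0],"claw": 0},
  {"slide": [0,0,-0.03],"dr": [0,0,0],"claw": 0},
  {"slide": [0,0,-0.03],"dr": [0,0,0],"claw": 0},
])

```text
t: 8.75
position: [605.9, 35.5, 46.7]
orientation: [0.0, 0.991, 0.137, 0.001]
wrist_force: [-0.0, 0.7, -1.6]
finger_gap: 0.239
```

```bash
python3 - <<'E'
from h import *
from bench import *
o=get_obs();tipnow(o);print(o['orientation'])
c=read_camera('wrist');cv2.imwrite('pics/w8.png',c['pixels']);blade(c,o)
c=read_camera('side');cv2.imwrite('pics/d8.png',cv2.resize(c['pixels'][180:330,140:290],(600,600),interpolation=cv2.INTER_CUBIC))
E
```

```text
tip box x,y,z 20.0 0.7 84.9 F [-0.   0.7 -1.6] gap 0.239 t 8.75
[1.62241090e-04 9.90550708e-01 1.37145107e-01 6.98891994e-04]
n 10748 ctr [ -0.9 -56.3 -38.9] tilt z=ax+by [ 1.96000e-02 -6.85000e-02 -4.27706e+01] ymin/max [-84.8 -22.9] x at tip/base [ -0.3 -82.1 -33. ] [ -1.2 -27.1 -39.7] z pct [-40.8 -38.5] px [278. 156.]
```

View pics/d8.png

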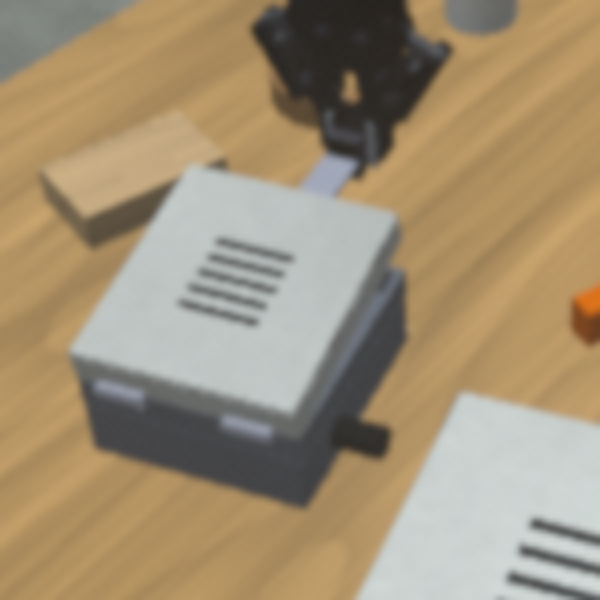

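View pics/w8.png

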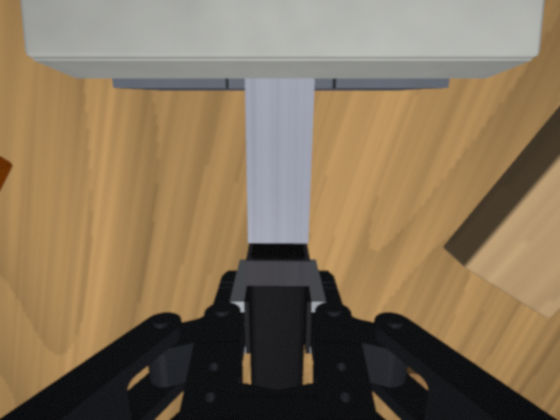

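The cover is lifting on the blade. In the side view the lifted right-hand edge shows at (395,240), and the notch pieces show in the wrist view at row 83. Continuing up, then back.

Request:
apply_moves([
  {"slide": [0,-0.001,-0.012],"dr": [0,0,0],"claw": 0},
  {"slide": [0,-0.002,-0.025],"dr": [0,0,0],"claw": 0},
  {"slide": [0,-0.005,-0.037],"dr": [0,0,0],"claw": 0},
  {"slide": [0,-0.01,-0.048],"dr": [0,0,0],"claw": 0},
  {"slide": [0,-0.02,-0.057],"dr": [0,0,0],"claw": 0},
  {"slide": [0,-0.03,-0.064],"dr": [0,0,0],"claw": 0},
  {"slide": [0,-0.042,-0.07],"dr": [0,0,0],"claw": 0},
  {"slide": [0,-0.042,-0.07],"dr": [0,0,0],"claw": 0},
])

```text
t: 9.65
position: [594.0, 78.9, 116.8]
orientation: [-0.001, 0.99, 0.138, 0.001]
wrist_force: [-0.1, 0.7, -1.5]
finger_gap: 0.244
```

```bash
python3 - <<'E'
from h import *
from bench import *
o=get_obs();tipnow(o);print(o['orientation'])
c=read_camera('wrist');cv2.imwrite('pics/w9.png',c['pixels']);blade(c,o)
c=read_camera('side');cv2.imwrite('pics/d9.png',cv2.resize(c['pixels'][130:330,140:340],(600,600),interpolation=cv2.INTER_CUBIC))
E
```

```text
tip box x,y,z 64.9 0.7 155.2 F [-0.1  0.7 -1.5] gap 0.244 t 9.65
[-5.91133657e-04  9.90366357e-01  1.38466796e-01  1.03757809e-03]
n 8438 ctr [ -0.9 -49.9 -39.8] tilt z=ax+by [ 3.00000e-04  3.30000e-03 -3.96416e+01] ymin/max [-73.7 -22.8] x at tip/base [ -0.6 -71.2 -40. ] [ -1.  -26.2 -39.8] z pct [-40.8 -38.8] px [279. 174.]
```

View pics/d9.png

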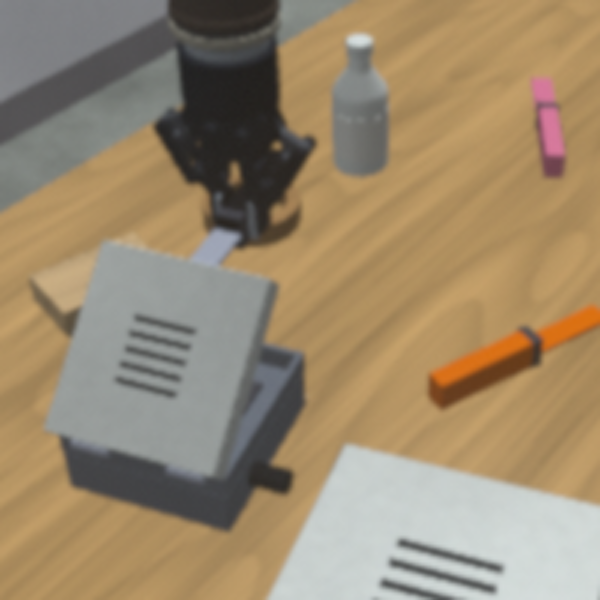

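View pics/w9.png

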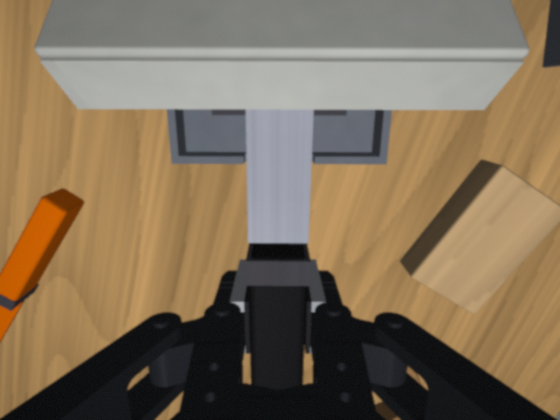

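The cover is about 0.7 rad open and resting on the blade. The fingers, at (240,215) in the side view, are well clear. Now pushing it back with the tip.

Request:
apply_moves([
  {"slide": [0,-0.018,-0.004],"dr": [0,0,0],"claw": 0},
  {"slide": [0,-0.036,-0.005],"dr": [0,0,0],"claw": 0},
  {"slide": [0,-0.054,-0.005],"dr": [0,0,0],"claw": 0},
  {"slide": [0,-0.07,-0.004],"dr": [0,0,0],"claw": 0},
  {"slide": [0,-0.086,-0.002],"dr": [0,0,0],"claw": 0},
  {"slide": [0,-0.1,0.0],"dr": [0,0,0],"claw": 0},
  {"slide": [0,-0.11,0.002],"dr": [0,0,0],"claw": 0},
  {"slide": [0,-0.11,0.002],"dr": [0,0,0],"claw": 0},
])

```text
t: 10.55
position: [563.1, 184.3, 113.1]
orientation: [-0.001, 0.99, 0.138, -0.0]
wrist_force: [-0.5, -0.5, -1.5]
finger_gap: 0.24
```

```bash
python3 - <<'E'
from h import *
from bench import *
o=get_obs();tipnow(o);print(o['orientation'])
c=read_camera('wrist');cv2.imwrite('pics/w10.png',c['pixels']);blade(c,o)
c=read_camera('side');cv2.imwrite('pics/d10.png',cv2.resize(c['pixels'][130:330,140:340],(600,600),interpolation=cv2.INTER_CUBIC))
E
```

```text
tip box x,y,z 174.8 1.8 151.5 F [-0.5 -0.5 -1.5] gap 0.24 t 10.55
[-7.70941680e-04  9.90373631e-01  1.38417384e-01 -3.23743566e-04]
n 12509 ctr [ -0.7 -59.9 -39.8] tilt z=ax+by [-5.00000e-04 -2.00000e-04 -3.97989e+01] ymin/max [-91.5 -22.7] x at tip/base [ -0.5 -88.4 -39.8] [ -1.  -27.4 -39.8] z pct [-40.8 -38.8] px [279. 145.]
```

View pics/d10.png

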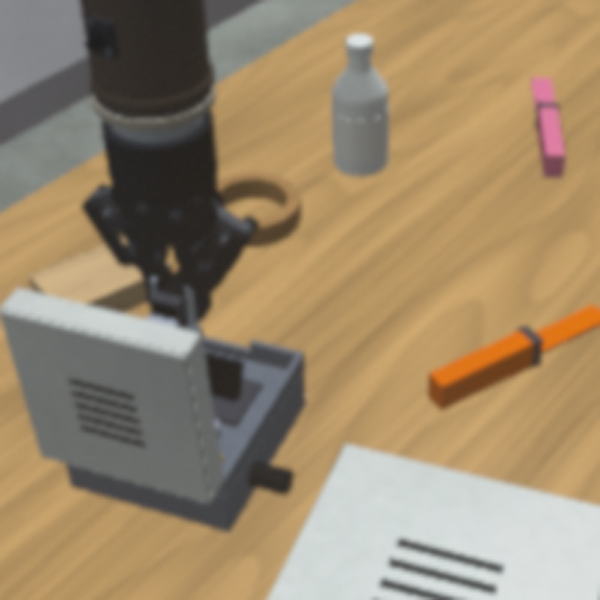

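View pics/w10.png

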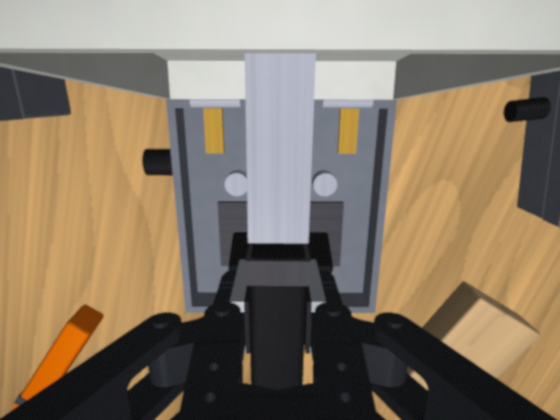

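It's now about upright. Continuing past upright to roughly 1.9 rad, just short of the stop.

Request:
apply_moves([
  {"slide": [0,-0.01,0.002],"dr": [0,0,0],"claw": 0},
  {"slide": [0,-0.02,0.005],"dr": [0,0,0],"claw": 0},
  {"slide": [0,-0.029,0.008],"dr": [0,0,0],"claw": 0},
  {"slide": [0,-0.029,0.008],"dr": [0,0,0],"claw": 0},
  {"slide": [0,-0.029,0.008],"dr": [0,0,0],"claw": 0},
])

```text
t: 11.15
position: [555.8, 211.1, 105.4]
orientation: [-0.001, 0.99, 0.138, -0.0]
wrist_force: [-0.6, 0.6, -1.9]
finger_gap: 0.24
```

```bash
python3 - <<'E'
from h import *
from bench import *
o=get_obs();tipnow(o)
c=read_camera('side');cv2.imwrite('pics/d11.png',cv2.resize(c['pixels'][130:330,140:340],(600,600),interpolation=cv2.INTER_CUBIC))
E
```

```text
tip box x,y,z 202.6 1.4 143.9 F [-0.6  0.6 -1.9] gap 0.24 t 11.15
```

View pics/d11.png

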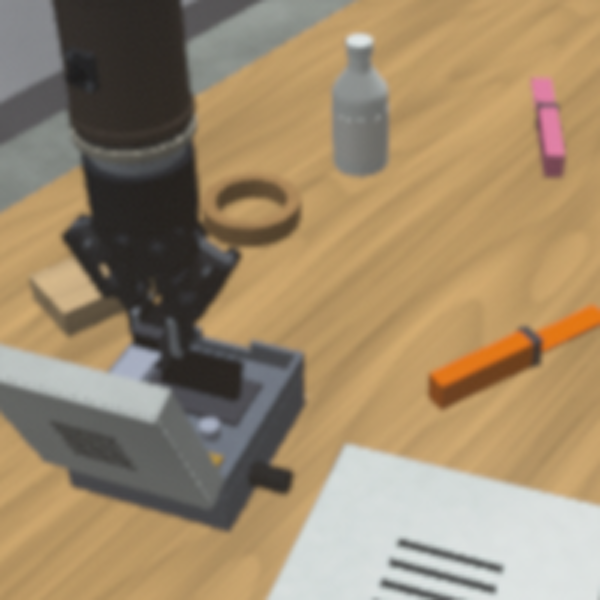

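The cover is well past upright (~1.9 rad) and the paddle is exposed. Withdrawing the blade straight back, then down in front of the paddle.

Request:
apply_moves([
  {"slide": [0,0.02,-0.002],"dr": [0,0,0],"claw": 0},
  {"slide": [0,0.06,-0.002],"dr": [0,0,0],"claw": 0},
  {"slide": [0,0.1,-0.002],"dr": [0,0,0],"claw": 0},
  {"slide": [0,0.145,-0.002],"dr": [0,0,0],"claw": 0},
  {"slide": [0,0.195,-0.002],"dr": [0,0,0],"claw": 0},
  {"slide": [0,0.197,0.03],"dr": [0,0,0],"claw": 0},
  {"slide": [0,0.197,0.072],"dr": [0,0,0],"claw": 0},
  {"slide": [0,0.197,0.072],"dr": [0,0,0],"claw": 0},
])

```text
t: 12.0
position: [606.0, 19.0, 28.7]
orientation: [-0.001, 0.991, 0.137, -0.004]
wrist_force: [-1.2, 0.4, -1.2]
finger_gap: 0.239
```

```bash
python3 - <<'E'
from h import *
from bench import *
o=get_obs();tipnow(o);Rt=Rdown(BY-90)
go(o,[(tcp_for_tip(box(32,1,69),Rt),Rt),(tcp_for_tip(box(66,1,69),Rt),Rt)])
c=read_camera('wrist');cv2.imwrite('pics/w12.png',c['pixels']);blade(c,o)
pickle.dump((o,c),open('w12.pkl','wb'))
c=read_camera('side');pickle.dump(c,open('d12.pkl','wb'));cv2.imwrite('pics/d12.png',cv2.resize(c['pixels'][130:330,140:340],(600,600),interpolation=cv2.INTER_CUBIC))
E
```

```text
tip box x,y,z 4.0 4.7 67.3 F [-1.2  0.4 -1.2] gap 0.239 t 12.0
slide [0.004, -0.028, -0.0019] dr [-0.0023, 0.0082, -0.001]
slide [0.004, -0.062, -0.0019] dr [-0.0023, 0.0082, -0.001]
n 16245 ctr [ -0.3 -70.3 -37.4] tilt z=ax+by [  0.1386  -0.1395 -47.1363] ymin/max [-112.1  -23.1] x at tip/base [   3.1 -105.6  -21.4] [ -1.2 -29.5 -39.8] z pct [-40.8 -11.7] px [280. 116.]
```

View pics/w12.png

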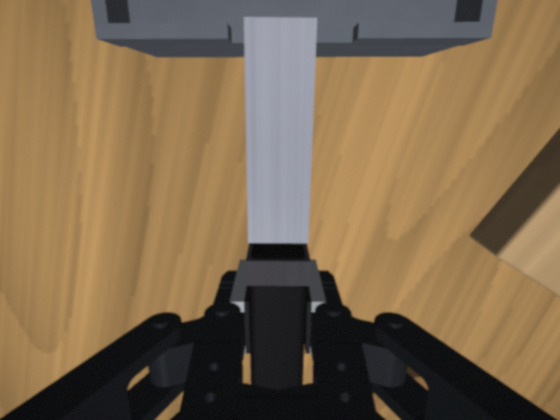

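View pics/d12.png

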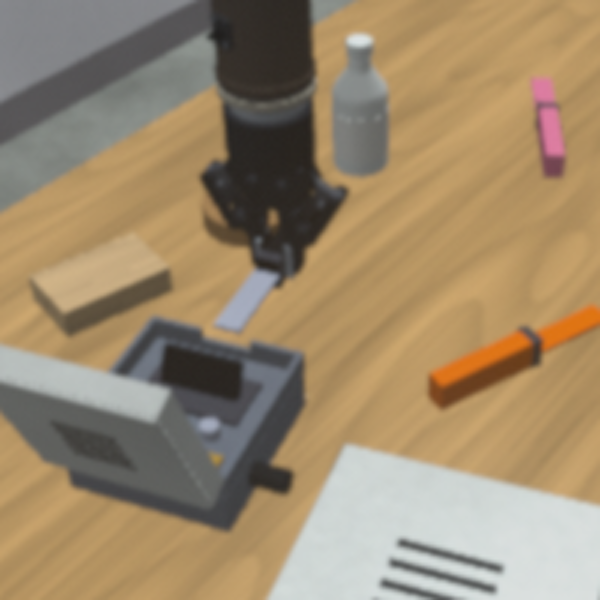

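Request:
apply_moves([
  {"slide": [0.002,-0.015,-0.001],"dr": [0,0,0],"claw": 0},
  {"slide": [0.002,-0.028,-0.001],"dr": [0,0,0],"claw": 0},
  {"slide": [0.002,-0.038,-0.001],"dr": [0,0,0],"claw": 0},
  {"slide": [0.002,-0.046,-0.001],"dr": [0,0,0],"claw": 0},
  {"slide": [0.002,-0.054,-0.001],"dr": [0,0,0],"claw": 0},
  {"slide": [0.002,-0.061,-0.001],"dr": [0,0,0],"claw": 0},
  {"slide": [0.002,-0.061,-0.001],"dr": [0,0,0],"claw": 0},
  {"slide": [0.002,-0.061,-0.001],"dr": [0,0,0],"claw": 0},
])

```text
t: 12.9
position: [595.7, 81.5, 35.7]
orientation: [-0.001, 0.99, 0.138, 0.001]
wrist_force: [0.2, 3.4, 6.4]
finger_gap: 0.243
```

```bash
python3 - <<'E'
from h import *
from bench import *
o=get_obs();tipnow(o)
E
```

```text
tip box x,y,z 67.0 -1.7 74.1 F [0.2 3.4 6.4] gap 0.243 t 12.9
```

```bash
python3 - <<'E'
from h import *
from bench import *
o=get_obs()
c=read_camera('wrist');cv2.imwrite('pics/w13.png',c['pixels']);blade(c,o);pickle.dump((o,c),open('w13.pkl','wb'))
c=read_camera('side');pickle.dump(c,open('d13.pkl','wb'));cv2.imwrite('pics/d13.png',cv2.resize(c['pixels'][210:310,150:250],(600,600),interpolation=cv2.INTER_CUBIC))
E
```

```text
n 17428 ctr [ -0.8 -65.8 -37.7] tilt z=ax+by [  0.1025   0.1089 -30.4563] ymin/max [-109.5  -23.1] x at tip/base [ -1.1 -99.3 -40.9] [ -1.2 -29.9 -39.3] z pct [-43.1  -4.6] px [279. 127.]
```

View pics/d13.png

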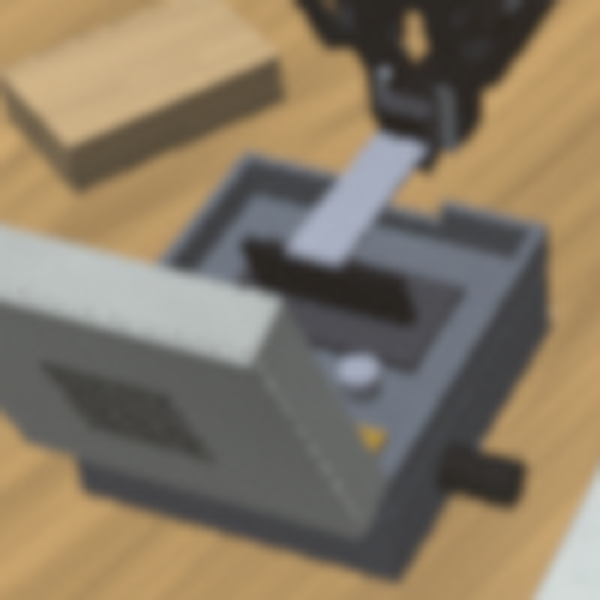

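View pics/w13.png

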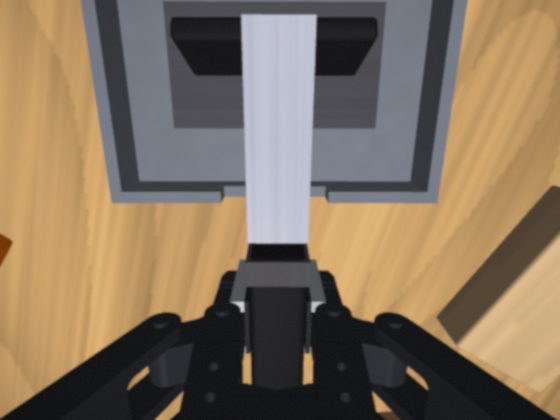

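The paddle has tilted back, but the tip has ridden up onto its top edge (wrist view: tip at row 15, paddle top edge at rows 17–40). I'll back off and push lower on its face, with the blade running through the open notch.

Request:
apply_moves([
  {"slide": [-0.001,0.015,-0.002],"dr": [0,0,0],"claw": 0},
  {"slide": [-0.001,0.03,0.0],"dr": [0,0,0],"claw": 0},
  {"slide": [-0.001,0.03,0.008],"dr": [0,0,0],"claw": 0},
  {"slide": [-0.001,0.03,0.008],"dr": [0,0,0],"claw": 0},
  {"slide": [-0.001,0.03,0.008],"dr": [0,0,0],"claw": 0},
])

```text
t: 13.5
position: [601.4, 50.5, 25.5]
orientation: [-0.0, 0.991, 0.137, -0.001]
wrist_force: [0.6, 0.0, -0.1]
finger_gap: 0.238
```

```bash
python3 - <<'E'
from h import *
from bench import *
o=get_obs();tipnow(o)
c=read_camera('wrist');cv2.imwrite('pics/w14.png',c['pixels']);Q=blade(c,o);pickle.dump((o,c),open('w14.pkl','wb'))
P=cloud(c,o);a=np.radians(BY);e=np.array([np.cos(a),np.sin(a)])
for uu in (200,220,340,355):
    print([(v,((P[v,uu,:2]-BC)@e+75).round(1),P[v,uu,2].round(1)) for v in range(2,90,6)])
E
```

```text
tip box x,y,z 35.6 0.8 63.9 F [ 0.6  0.  -0.1] gap 0.238 t 13.5
n 17950 ctr [ -0.7 -69.4 -37. ] tilt z=ax+by [  0.0925  -0.0907 -43.2544] ymin/max [-102.7  -23.3] x at tip/base [ -0.9 -98.9 -39.2] [ -1.3 -30.4 -40.3] z pct [-42.1 -14.3] px [279. 118.]
[(2, np.float64(45.1), np.float64(44.6)), (8, np.float64(43.2), np.float64(44.2)), (14, np.float64(41.1), np.float64(44.5)), (20, np.float64(39.4), np.float64(42.9)), (26, np.float64(10.9), np.float64(192.1)), (32, np.float64(35.1), np.float64(43.7)), (38, np.float64(33.0), np.float64(43.6)), (44, np.float64(30.7), np.float64(44.8)), (50, np.float64(29.2), np.float64(39.6)), (56, np.float64(27.0), np.float64(40.0)), (62, np.float64(24.7), np.float64(39.8)), (68, np.float64(22.5), np.float64(39.0)), (74, np.float64(20.1), np.float64(40.5)), (80, np.float64(17.9), np.float64(39.8)), (86, np.float64(15.5), np.float64(39.5))]
[(2, np.float64(45.0), np.float64(45.1)), (8, np.float64(43.3), np.float64(43.7)), (14, np.float64(41.4), np.float64(43.3)), (20, np.float64(39.0), np.float64(44.9)), (26, np.float64(37.3), np.float64(43.2)), (32, np.f
[... 968 characters left out ...]
t64(17.9), np.float64(39.6)), (86, np.float64(15.6), np.float64(40.1))]
[(2, np.float64(45.1), np.float64(45.0)), (8, np.float64(43.2), np.float64(44.2)), (14, np.float64(41.3), np.float64(44.0)), (20, np.float64(39.4), np.float64(43.2)), (26, np.float64(37.1), np.float64(44.6)), (32, np.float64(35.0), np.float64(44.3)), (38, np.float64(33.1), np.float64(43.2)), (44, np.float64(30.8), np.float64(44.9)), (50, np.float64(29.2), np.float64(39.8)), (56, np.float64(27.1), np.float64(39.3)), (62, np.float64(24.8), np.float64(40.0)), (68, np.float64(22.5), np.float64(39.9)), (74, np.float64(20.3), np.float64(38.7)), (80, np.float64(17.9), np.float64(39.8)), (86, np.float64(15.6), np.float64(40.3))]
```

View pics/w14.png

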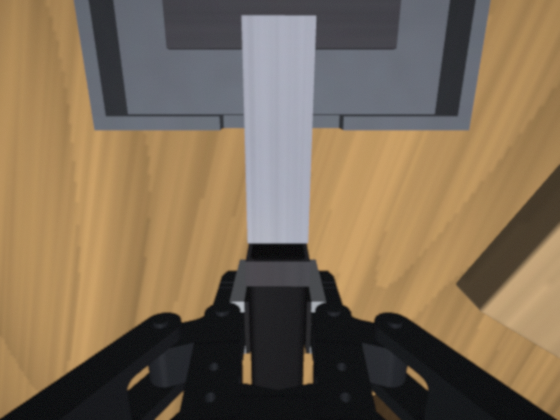

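Request:
apply_moves([
  {"slide": [0,0,0.003],"dr": [0,0,0],"claw": 0},
  {"slide": [0,-0.006,0.003],"dr": [0,0,0],"claw": 0},
  {"slide": [0,-0.013,0.003],"dr": [0,0,0],"claw": 0},
  {"slide": [0,-0.02,0.003],"dr": [0,0,0],"claw": 0},
  {"slide": [0,-0.026,0.003],"dr": [0,0,0],"claw": 0},
  {"slide": [0,-0.026,0.003],"dr": [0,0,0],"claw": 0},
  {"slide": [0,-0.026,0.003],"dr": [0,0,0],"claw": 0},
])

```text
t: 14.25
position: [595.4, 74.4, 23.5]
orientation: [0.001, 0.991, 0.137, 0.0]
wrist_force: [0.7, -4.3, -0.4]
finger_gap: 0.241
```

```bash
cat >> h.py <<'E'
def side(c,fn,a=(210,310,150,250)):
    cv2.imwrite(fn,cv2.resize(c['pixels'][a[0]:a[1],a[2]:a[3]],(600,600),interpolation=cv2.INTER_CUBIC))
E
python3 - <<'E'
from h import *
from bench import *
o=get_obs();tipnow(o)
c=read_camera('side');side(c,'pics/d15.png')
E
```

```text
tip box x,y,z 60.3 0.2 61.7 F [ 0.7 -4.3 -0.4] gap 0.241 t 14.25
```

View pics/d15.png

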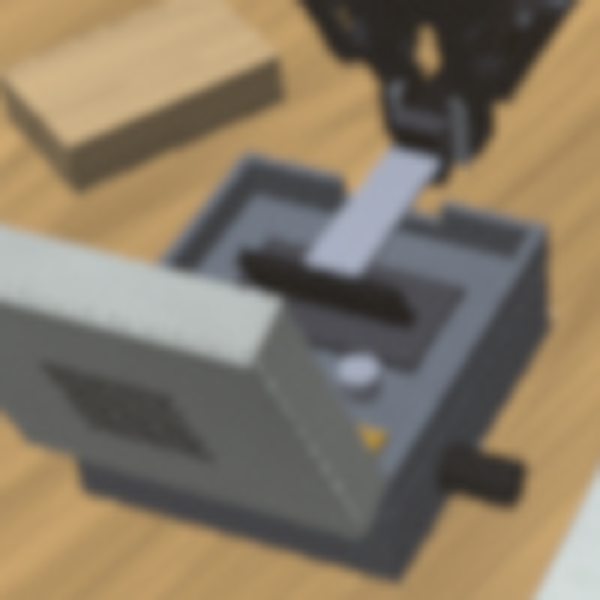

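Request:
apply_moves([
  {"slide": [0,-0.003,0],"dr": [0,0,0],"claw": 0},
  {"slide": [0,-0.005,0],"dr": [0,0,0],"claw": 0},
  {"slide": [0,-0.005,0],"dr": [0,0,0],"claw": 0},
  {"slide": [0,-0.005,0],"dr": [0,0,0],"claw": 0},
])

```text
t: 14.7
position: [595.0, 74.6, 23.5]
orientation: [0.003, 0.991, 0.135, 0.0]
wrist_force: [2.5, -14.2, 1.3]
finger_gap: 0.238
```

```bash
python3 - <<'E'
from h import *
from bench import *
o=get_obs();tipnow(o)
c=read_camera('side');side(c,'pics/d16.png')
E
```

```text
tip box x,y,z 60.8 0.1 61.2 F [  2.5 -14.2   1.3] gap 0.238 t 14.7
```

Force rose to 14 N with no further motion, and the tip is at x=60.8 where 61 is computed for the stop. So the paddle is against its stop. I'll back off and verify.

Request:
apply_moves([
  {"slide": [0,0.02,0],"dr": [0,0,0],"claw": 0},
  {"slide": [0,0.05,-0.01],"dr": [0,0,0],"claw": 0},
  {"slide": [0,0.09,-0.05],"dr": [0,0,0],"claw": 0},
  {"slide": [0,0.09,-0.1],"dr": [0,0,0],"claw": 0},
  {"slide": [0,0.06,-0.13],"dr": [0,0,0],"claw": 0},
  {"slide": [0,0.04,-0.13],"dr": [0,0,0],"claw": 0},
  {"slide": [0,0.04,-0.13],"dr": [0,0,0],"claw": 0},
])

```text
t: 15.45
position: [604.3, 47.0, 155.3]
orientation: [-0.001, 0.99, 0.14, 0.002]
wrist_force: [0.1, 0.1, -1.3]
finger_gap: 0.238
```

```bash
python3 - <<'E'
from h import *
from bench import *
o=get_obs();tipnow(o)
c=read_camera('wrist');cv2.imwrite('pics/w17.png',c['pixels']);pickle.dump((o,c),open('w17.pkl','wb'))
c=read_camera('side');side(c,'pics/d17.png');pickle.dump(c,open('d17.pkl','wb'))
P=cloud(c);a=np.radians(BY);e=np.array([np.cos(a),np.sin(a)]);n=np.array([-np.sin(a),np.cos(a)])
X=(P[...,:2]-BC)@e+75;Y=(P[...,:2]-BC)@n;Z=P[...,2]
m=(X>30)&(X<95)&(abs(Y)<33)&(Z>48)&(Z<90)
print('paddle pts',m.sum(),'x,z top', [ (X[m&(Z>z)&(Z<=z+4)].mean().round(1),z+2,(m&(Z>z)&(Z<=z+4)).sum()) for z in range(48,80,4) if (m&(Z>z)&(Z<=z+4)).sum()>3])
# cover angle: points of cover outer top
m=(X>150)&(X<290)&(abs(Y)<65)&(Z>60)&(Z<230)
A=np.c_[X[m],Z[m]];print('cover n',m.sum(),A.min(0),A.max(0))
q=np.polyfit(Z[m],X[m],1);print('dx/dz',q,'angle',np.pi/2+np.arctan(q[0]))
E
```

```text
tip box x,y,z 31.4 -0.2 193.9 F [ 0.1  0.1 -1.3] gap 0.238 t 15.45
paddle pts 153 x,z top [(np.float64(73.2), 50, np.int64(21)), (np.float64(68.1), 54, np.int64(9)), (np.float64(70.1), 58, np.int64(16)), (np.float64(72.2), 62, np.int64(14)), (np.float64(73.3), 66, np.int64(20)), (np.float64(71.9), 70, np.int64(61)), (np.float64(71.5), 74, np.int64(12))]
cover n 1948 [177.82412861  60.03049757] [230.73434553 200.04726486]
dx/dz [  0.27765646 167.25626429] angle 1.8416305459622648
```

View pics/d17.png

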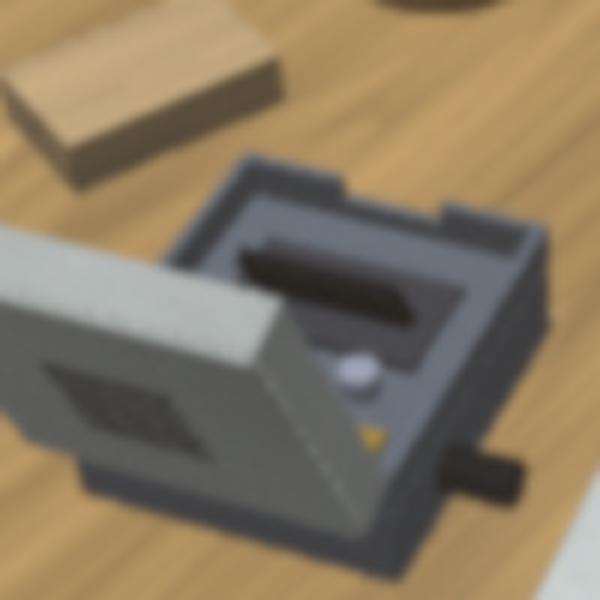

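View pics/w17.png

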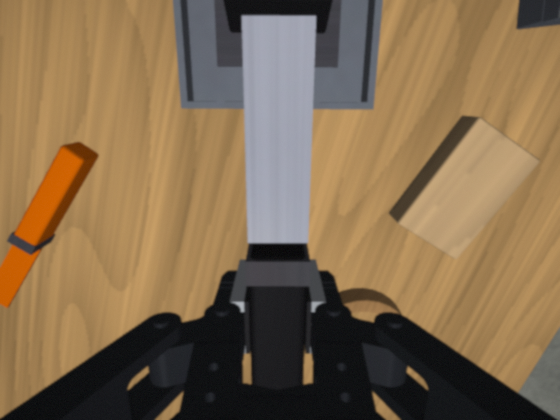

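Side view: the paddle's top edge, ~(330,285) in the crop, is at box x≈71.5 and z≈73, matching the on-stop position of 70.7. The cover stays at about 1.85–1.9 rad. Now returning the pry to where it lay.

```bash
python3 - <<'E'
from h import *
from bench import *
o=get_obs();tipnow(o);Rt=Rdown(-13.5)
go(o,[([537,-146,100],Rt)])
E
```

```text
tip box x,y,z 27.3 0.4 191.7 F [ 0.2 -0.9 -0.8] gap 0.239 t 15.55
slide [-0.1163, 0.1631, 0.0533] dr [-0.0004, 0.0001, 0.5125]
```

Request:
apply_moves([
  {"slide": [-0.03,0.045,0.0],"dr": [0,0,0.12],"claw": 0},
  {"slide": [-0.06,0.085,0.01],"dr": [0,0,0.26],"claw": 0},
  {"slide": [-0.09,0.125,0.03],"dr": [0,0,0.4],"claw": 0},
  {"slide": [-0.116,0.163,0.053],"dr": [0,0,0.512],"claw": 0},
  {"slide": [-0.116,0.163,0.053],"dr": [0,0,0.512],"claw": 0},
  {"slide": [-0.116,0.163,0.053],"dr": [0,0,0.512],"claw": 0},
  {"slide": [-0.116,0.163,0.053],"dr": [0,0,0.512],"claw": 0},
])

```text
t: 16.25
position: [537.9, -145.8, 100.3]
orientation: [-0.001, 0.993, -0.118, 0.0]
wrist_force: [0.5, 0.1, -1.8]
finger_gap: 0.238
```

```bash
python3 - <<'E'
from h import *
from bench import *
o=get_obs();print(o['t'],o['position'],o['orientation']);Rt=Rdown(-13.5)
go(o,[([537,-146,-15],Rt)])
c=read_camera('wrist');cv2.imwrite('pics/w18.png',c['pixels']);Q=blade(c,o)
P=cloud(c,o)
E
```

```text
16.25 [ 537.86252723 -145.81118891  100.3345152 ] [-6.21241755e-04  9.93052343e-01 -1.17671821e-01  3.61222363e-05]
slide [-0.0008, 0.0005, 0.1153] dr [-0.0012, 0.0001, -0.0003]
n 14872 ctr [ -0.2 -66.3 -41. ] tilt z=ax+by [-0.00000e+00  1.62000e-02 -3.98765e+01] ymin/max [-101.7  -22.9] x at tip/base [ -0.1 -98.5 -41.5] [ -0.4 -28.7 -40.3] z pct [-42.2 -39.8] px [278. 125.]
```

View pics/w18.png

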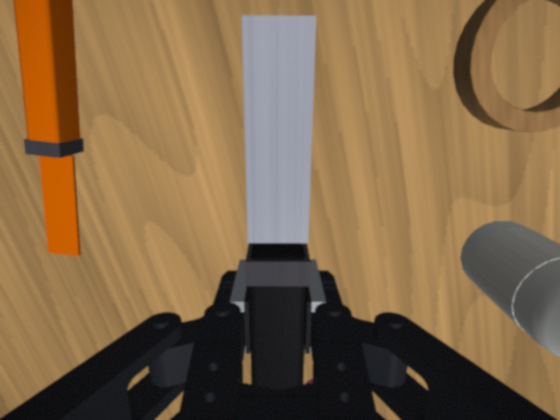

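Request:
apply_moves([
  {"slide": [-0.001,0,0.045],"dr": [0,0,0],"claw": 0},
  {"slide": [-0.001,0,0.085],"dr": [0,0,0],"claw": 0},
  {"slide": [-0.001,0,0.105],"dr": [0,0,0],"claw": 0},
  {"slide": [-0.001,0,0.115],"dr": [0,0,0],"claw": 0},
  {"slide": [-0.001,0,0.118],"dr": [0,0,0],"claw": 0},
  {"slide": [-0.001,0,0.119],"dr": [0,0,0],"claw": 0},
  {"slide": [-0.001,0,0.119],"dr": [0,0,0],"claw": 0},
])

```text
t: 17.0
position: [537.5, -146.5, -17.4]
orientation: [0.0, 0.993, -0.118, 0.001]
wrist_force: [-0.5, 0.6, -0.5]
finger_gap: 0.241
```

Request:
apply_moves([
  {"slide": [0,0,0.002],"dr": [0,0,0],"claw": 0},
  {"slide": [0,0,0.003],"dr": [0,0,0],"claw": 0},
  {"slide": [0,0,0.004],"dr": [0,0,0],"claw": 0},
  {"slide": [0,0,0.005],"dr": [0,0,0],"claw": 0},
  {"slide": [0,0,0.005],"dr": [0,0,0],"claw": 0},
  {"slide": [0,0,0.005],"dr": [0,0,0],"claw": 0},
])

```text
t: 17.6
position: [536.8, -146.7, -22.8]
orientation: [0.0, 0.993, -0.118, 0.0]
wrist_force: [-2.3, 1.0, 6.9]
finger_gap: 0.244
```

It's on the bench, since the force went from −1 to +7 N. Releasing.

Request:
apply_moves([
  {"slide": [0,0,0],"dr": [0,0,0],"claw": 0.3},
  {"slide": [0,0,0],"dr": [0,0,0],"claw": 0.4},
  {"slide": [0,0,0],"dr": [0,0,0],"claw": 0.5},
  {"slide": [0,0,0],"dr": [0,0,0],"claw": 0.6},
  {"slide": [0,0,0],"dr": [0,0,0],"claw": 0.6},
  {"slide": [0,0,-0.03],"dr": [0,0,0],"claw": 0.6},
  {"slide": [0,0,-0.07],"dr": [0,0,0],"claw": 0.6},
  {"slide": [0,0,-0.11],"dr": [0,0,0],"claw": 0.6},
], force=20)

```text
t: 18.4
position: [535.8, -146.3, 87.1]
orientation: [-0.0, 0.993, -0.118, -0.001]
wrist_force: [0.3, 0.3, 0.5]
finger_gap: 0.596
```

Request:
apply_moves([
  {"slide": [0,0,-0.05],"dr": [0,0,0],"claw": 0.6},
  {"slide": [0,0.02,-0.1],"dr": [0,0,0],"claw": 0.6},
  {"slide": [0,0.02,-0.14],"dr": [0,0,0],"claw": 0.6},
  {"slide": [0,0.02,-0.14],"dr": [0,0,0],"claw": 0.6},
  {"slide": [0,0.02,-0.14],"dr": [0,0,0],"claw": 0.6},
])

```text
t: 18.9
position: [532.1, -166.3, 227.4]
orientation: [0.0, 0.993, -0.118, 0.001]
wrist_force: [0.1, -0.3, -0.3]
finger_gap: 0.6
```

```bash
python3 - <<'E'
from h import *
from bench import *
o=get_obs();print(o['t'],o['position'],o['wrist_force'],o['finger_gap'])
a=np.radians(BY);e=np.array([np.cos(a),np.sin(a)]);n=np.array([-np.sin(a),np.cos(a)])
for nm in ['scene','side']:
    c=read_camera(nm);cv2.imwrite(f'pics/{nm}_end.png',c['pixels']);pickle.dump(c,open(nm+'_end.pkl','wb'))
    P=cloud(c);P[c['range_z']==0]=np.nan;z=P[...,2]
    m=((z>24)&(z<300)&(abs(P[...,0]-500)<350)&(abs(P[...,1])<550)).astype(np.uint8)
    k,l,s,ce=cv2.connectedComponentsWithStats(m)
    for i in range(1,k):
        if s[i,4]<60: continue
        Q=P[l==i];top=Q[Q[:,2]>np.nanpercentile(Q[:,2],98)-5];r=cv2.minAreaRect(top[:,:2].astype(np.float32))
        print(nm,ce[i].round(),s[i,4],'ztop',np.percentile(Q[:,2],98).round(1),np.round(r[0],1),np.round(r[1],1),round(r[2],1))
    m=((z>12)&(z<24)&(abs(P[...,0]-730)<70)&(abs(P[...,1]+85)<70));Q=P[m];r=cv2.minAreaRect(Q[:,:2].astype(np.float32));print('tape',r)
    X=(P[...,:2]-BC)@e+75;Y=(P[...,:2]-BC)@n
    m=(X>35)&(X<95)&(abs(Y)<33)&(z>70)&(z<80);print('paddle top',X[m].mean(),z[m].max(),m.sum())
    m=(X>150)&(X<300)&(abs(Y)<60)&(z>190)&(z<230);print('cover high edge',X[m].min(),X[m].max(),z[m].max())
E
```

```text
18.9 [ 532.05540354 -166.2512466   227.39931945] [ 0.10569742 -0.34461394 -0.30116215] 0.5999221850187566
scene [275. 138.] 2272 ztop 296.8 [ 532.7 -168.1] [ 24.9 108.1] 76.1
scene [349. 153.] 5139 ztop 189.2 [527.5 318.7] [139.8  30.9] 14.8
scene [440. 180.] 1620 ztop 67.4 [788.6 303.2] [109.1 123. ] 22.0
scene [253. 206.] 250 ztop 30.0 [412.  -20.7] [108.2  27.5] 67.7
scene [404. 227.] 921 ztop 30.8 [765.2  91.4] [113.   71.2] 74.8
scene [126. 264.] 1872 ztop 88.3 [ 319.1 -358.7] [78.6 80.1] 60.5
scene [258. 260.] 387 ztop 30.5 [ 530.8 -178.5] [109.9  25.1] 75.8
scene [319. 293.] 1587 ztop 148.9 [ 706.7 -233.5] [27.4 26. ] 86.5
scene [209. 329.] 575 ztop 30.7 [ 551.7 -376.2] [ 22.7 111. ] 34.5
tape ((732.743896484375, -85.75243377685547), (98.0357437133789, 98.85408782958984), 27.45100212097168)
paddle top 66.12847489248264 74.20691572893963 27
cover high edge 196.1208308669796 224.09136056577103 200.41960824965622
side [289. 124.] 144 ztop 299.5 [ 566.4 -167.8] [36.9 16.6] 27.7
side [305. 133.] 126 ztop 299.3 [ 494.9 -146.3] [ 7.4 26.9] 80.1
side [260. 165.] 613 ztop 148.0 [ 703.3 -230.9] [23.2 27.8] 13.8
side [324. 174.] 121 ztop 31.3 [ 547.4 -372.4] [ 23.5 111.7] 35.7
side [389. 192.] 852 ztop 89.0 [ 315.4 -356.5] [80.6 77.7] 84.5
side [296. 204.] 181 ztop 31.0 [ 527.4 -173.9] [108.1  25.2] 74.8
side [173. 221.] 652 ztop 31.2 [762.1  94.3] [109.8  74.3] 74.0
side [160. 263.] 6780 ztop 197.0 [525.  321.8] [140.2  22.1] 15.9
side [301. 249.] 271 ztop 30.7 [408.5 -16.9] [110.1  24.3] 70.2
side [281. 349.] 13174 ztop 120.3 [266.3 275.9] [195.9 212.5] 17.0
tape ((729.9141235351562, -81.36061096191406), (98.75563049316406, 98.69486999511719), 68.2912826538086)
paddle top 71.97531511946974 73.83798723570544 53
cover high edge 204.25019512297595 230.46672773400957 200.64545053128654
```

View pics/scene_end.png

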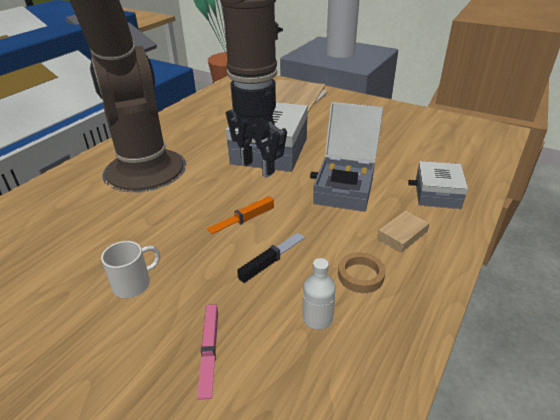

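View pics/side_end.png

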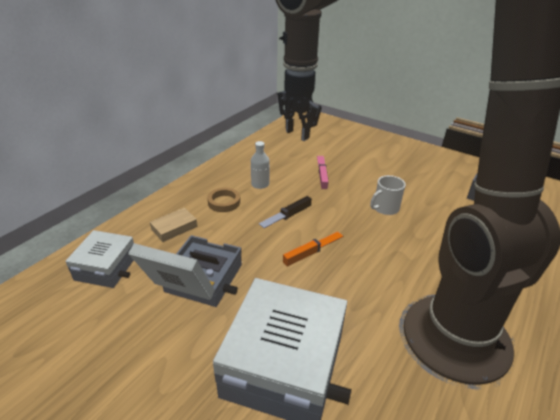

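The end views show the pry flat on the bench at (258,260) in scene, the cover leaning back at (350,140), and the paddle leaning to the hinge. All bystanders are within 2 mm of where they began, and the arm is clear. Handing in.

```bash
python3 - <<'E'
from bench import *
print(sign_off())
E
```

```text
the job is handed in; nothing more can be done
None
```

The job is done and handed in at about 19 s of the 56 s allowed. I levered the isolator's cover up with the pry blade and swung it well past upright. Then I threw the paddle over to its stop and set the pry blade back down where it had lain.

**Last checks**
- **Cover:** it stands at about 1.94 rad, judged from its highest edge at z≈200 mm. An earlier, rougher fit gave 1.84. The gripper stayed well away from the cover throughout, and only the blade touched it.
- **Paddle:** push force rose to 14 N with no further motion. The blade tip was at the depth I had worked out for the stop, and the paddle's top sits at about 74 mm, as expected when it is on.
- **Pry blade:** it lies flat on the bench within about 2 mm of its first place. I lowered it until the bench pushed back with about 7 N before opening the fingers.
- **Bystanders:** the cleaner, tape, offcuts and mug all measure within about 2 mm of their first readings.

**What went wrong on the way**
- **First grasp missed:** the real fingertips sit about 28–30 mm behind the reported tool point. The fingers therefore shut on top of the handle, pressed it with about 28 N and rolled it some 25°. It settled back flat when I lifted off, and the second grasp allowed for the offset.
- **First paddle push rode up:** the blade tip slid onto the paddle's top edge, so I backed off and pushed lower, through the notch.

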